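# Set the router lift seven clicks up from its zero stop and lock it

## Robot

A 7-joint arm with a two-finger parallel gripper is mounted at the origin on the work surface. World frame = base frame: x ahead of the robot, y to its left, z up, the work surface at z = 0. Lengths are in m, angles in degrees, forces in N, time in s.
With the tool pointing down it reaches from about 0.425 to 0.875 m from the base axis. Payload 4.7 kg.
Tool frame: the origin (TCP) lies midway between the tips of the shut fingers; the grasp point (between the pads) lies 19 mm behind it; z points along the fingers, x is the direction in which the jaws open and shut, and the axes are right-handed (so a half turn about z gives the same grasp; the last joint's range is limited). The gripper opens to 87 mm and grips with 3 to 60 N. Pads are 19 mm wide; open, the fingers measure 117 mm over their backs; the gripper's body (75 mm by 190 mm) begins 51 mm behind the grasp point.
Start: joints at [-62.275, 18.392, -4.016, 83.108, 1.295, 78.541, -3.26], TCP at [0.294, 0.58, 0.223] pointing down, gripper open.
Joint ranges: [-163.93, 163.93], [-17.29, 119.83], [-79.2, 71.16], [3.27, 140.29], [-89.18, 269.18], [5.43, 117.66], [-154.24, 154.24]. Speed limits (degrees/s): [147.25, 147.25, 180, 180, 180, 180, 180].

## Interface

Orientations are given as [roll, pitch, yaw] about the fixed x, y, z axes, in that order (R = Rz(yaw) Ry(pitch) Rx(roll)).
In Python, from cell import env gives the robot as it stands.
- The arm moves only by the tool carry_out, never from a script. Its argument "plan" is a list of rows, each an object with "grip": the closure, from 0 (fully open) to 1 (shut); "dp": the shift along the tool's x, y, z in m, a list of three; "rotation": the turn, a rotation vector about the tool's x, y, z in degrees, a list of three. In form: [{"grip": grip, "dp": [dx, dy, dz], "rotation": [wx, wy, wz]}, ...]. A call has 1 to 8 rows; each row shifts and turns the pose as measured when the row begins, along the tool's axes as they then stand; what a row does not reach is not made up. A row lasts 1/12 s, in which the tool goes at most 41.7 mm and 7.16 degrees, less where a joint would pass 70% of its speed; a pose out of reach is approached as far as the arm can. A call is refused whole if a number of a shift passes 0.0417 or a number of a turn 7.16, either way. A call with a gripper value outside its range is refused whole. The fingers move at their own pace and stop on an object; "force" is the grip in N (left out, the last holds). Time passes only in rows, so rows that do not move let the fingers close. It gives the time, the measured TCP pose, the force and the opening at its end, in the units of the state.
- env.get_obs(): the state, without advancing time (a new reading comes with each control period).
- env.read_camera(name): name is "scene" or "top"; returns the picture (400x640x3 uint8, red, green, blue); there is no depth.
- env.camera_params(name): a dict with "fx", "fy", "cx", "cy" (pixels), "R" (3x3) and "t" (3): a world point X has camera coordinates R X + t. Camera axes: x right, y down, z forward; pixel columns grow to the right and rows downward; lengths in m; the calibration is good to about 2 mm. A picture is of the moment at which its call begins. camera_params takes no time and is no camera call.
- env.sign_off(): hands the job in, once; it reports no verdict.
The state is a dict: "time_s": time; "qpos": joint angles; "joint_velocities": joint speeds; "effort": joint torques, N m; "tool_pos": TCP position; "tool_rot": TCP orientation; "force": force on the tool from outside, world axes, zero at the start; "wrist_torque": the same for the moment, N m; "grip_width": finger opening in m.
Only numpy, scipy, OpenCV 4.12 (cv2) and the standard library are available. Lean on these libraries where they do the work, as an engineer would, in place of code of your own. Each camera call takes 0.05 s, during which the arm holds its last target. There are 200 camera calls.

## Task

Set the router table's cutter height for the next pass: wind the height dial anticlockwise until it comes up gently against its zero stop, then bring it up clockwise by exactly seven clicks and let go of it, and last swing the red lock lever clockwise to its closed end. Feel for the stop and do not force the dial or the lever, keep off the cutter, and leave the other things on the router table and the bench where they are.

Things in the scene. Friction and masses are not known exactly. Their poses are not given: they have to be found in the camera images.
- router_table: router table top, a grey slab 400 (x) by 520 mm, 22 mm thick, fixed on the bench, placed and turned anew each time; an aluminium plate (235 x 300 mm) lies flush in it, a fence 70 mm tall stands 160 mm beyond the origin. Origin: plate's centre at bench height; x away from the robot to the fence, y left. Cutter at (30, 0) mm, dial axis (-60, 105) mm, lever axis (-60, -100) mm.
- dial_grip (a point): point on the height dial's upright axis, 39 mm above the plate, where to grip. The dial: fixed dark collar (62 mm across), silver graduated skirt (56 mm across, its top 14 mm above the plate) and a black grip bar 44 mm long, 13 mm thick, from 25 mm below this point to 10 mm above it. The point turns with the dial: x along the bar towards the white line on its top, z up.
- dial_mark (a point): outer end of the white line on top of the bar, 20 mm from the axis; turns with the dial. Clockwise from above raises the cutter: 20 clicks a turn (0.314 rad each). Let go, the dial springs to the nearest click. Leaving a click resists with up to about 0.55 N m; past half-way the dial pulls ahead nearly as hard into the next click. It starts 2 to 8 clicks above zero, at rest in a click.
- dial_axis (a point): fixed point on the dial's axis at the plate. A hidden solid stop ends the anticlockwise way 0.1 rad (a third of a click) below the zero click; let go there, the dial springs up into its zero click, from which clicks count. Over about 0.9 N m on the stop is forcing it. Where the white line points at zero differs each time: graduations tell nothing. The upper end is 17 clicks above zero.
- cutter_top (a point): top centre of the cutter (31 mm across, in the red ring), which stands 14 mm above the plate at the dial's zero click and rises 0.1 mm a click: too little to measure. Sharp: not to be touched.
- lever_grip (a point): point in the middle of the red grip of the lock lever, 55 mm from the lever's axis and 36 mm above the plate; the grip is a round bar 14 mm thick whose end is 73 mm from the axis. It moves with the lever.
- lever_pivot (a point): fixed point on the lock lever's upright axis, at the height of lever_grip (36 mm above the plate; the lever's hub below it is 26 mm across and 30 mm high).
- lock_lever (a joint): angle of the lock lever in rad: 0 open (pointing along +x of router_table), growing as it swings clockwise seen from above, 1.3 closed, at a solid end. It starts at 0 to 0.25, stays where it is left and takes 2 to 4 N at the grip to move; squeezed or pushed with over about 80 N in all it is forced. Closed, it brakes the dial.
- push_block: yellow push block, 75 x 140 mm, 67 mm tall, lying on the router table behind the dial; origin under its centre. Bystander.
- collet_wrench: steel wrench 160 mm long lying on the router table before the fence, behind the lever; origin near its middle. Bystander.

How it is judged:
By the outcome, as a careful person would: the job done as asked, in the order asked, and still so for the second after the job is handed in, with the robot touching nothing.
It also fails if it takes over 72 s, if anything falls off the work surface, if the arm or the gripper's body presses on something with over 40 N, if the wrist force passes 120 N, or if a joint passes its speed limit or range.

## Working session

There is one attempt and no reset: what is moved stays moved. The work goes in short steps, Python scripts to look and compute and a tool call to move; the robot and the scene stay as the last step left them, time stands still between calls to the robot, and variables do not carry over. Pictures are saved under pics/ and viewed, about 8 in all and at most 12, crops included, and the job is handed in when it is done.

Besides the shell and the picture viewer there is one more tool, called after "Emit:" as name(argument=value, ...), one argument or row to a line, values as JSON. carry_out: Moves the arm, as the interface text tells. Its arguments: {"type":"object","properties":{"plan":{"type":"array","items":{"type":"object","properties":{"grip":{"type":"number"},"dp":{"type":"array","items":{"type":"number"}},"rotation":{"type":"array","items":{"type":"number"}}}}},"force":{"type":"number"}},"required":["plan"]}

```bash
ls; mkdir -p pics; python3 - <<'E'
from cell import env
import cv2,numpy as np
np.set_printoptions(precision=4,suppress=True)
o=env.get_obs()
for k in o: print(k,o[k])
for n in("scene","top"):
    p=env.camera_params(n); print(n,{k:np.array(v).tolist() for k,v in p.items()})
    cv2.imwrite(f"pics/{n}0.png",env.read_camera(n)[:,:,::-1])
E
```

```text
pics
time_s 0.0
qpos [-62.2736  18.4393  -4.014   83.1744   1.2946  78.5401  -3.26  ]
joint_velocities [ 0.0101 -0.0688 -0.108  -0.0814 -0.03   -0.0413  0.0159]
effort [  0.0001 -49.1287  -0.4039 -31.2532  -0.0638   0.0437   0.0002]
tool_pos [0.2941 0.5791 0.2215]
tool_rot [179.9943   0.1086  63.0819]
force [ 0.2339 -0.9598  0.5736]
wrist_torque [-0.0101 -0.0225  0.0385]
grip_width 0.08687598275185578
scene {'fx': 422.9042408145996, 'fy': 422.9042408145996, 'cx': 314.7909314554389, 'cy': 194.85936300378745, 'R': [[-0.3278639230561488, 0.9445183168650898, -0.01975846817366427], [0.509775632698022, 0.1592690306540789, -0.8454360887623865], [-0.7953829595016249, -0.2872603783692559, -0.533710991786368]], 't': [0.19832682739995572, -0.24407287619495296, 1.2560210351150725]}
top {'fx': 474.7263380868905, 'fy': 474.7263380868905, 'cx': 321.6921889568139, 'cy': 200.02645090720597, 'R': [[0.0078057816832071275, -0.9997727994117526, -0.019834800949370374], [-0.9848582086048365, -0.004250991397689076, -0.1733096593263306], [0.17318596570157208, 0.02088728389532274, -0.984667630551289]], 't': [0.024366760293946705, 0.6233936275944875, 0.847784551234173]}
```

View pics/top0.png

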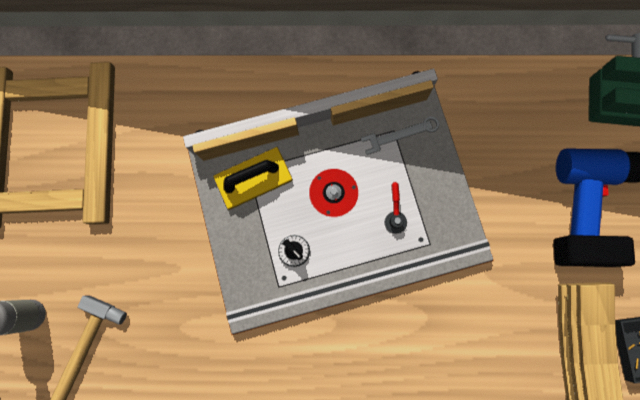

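View pics/scene0.png

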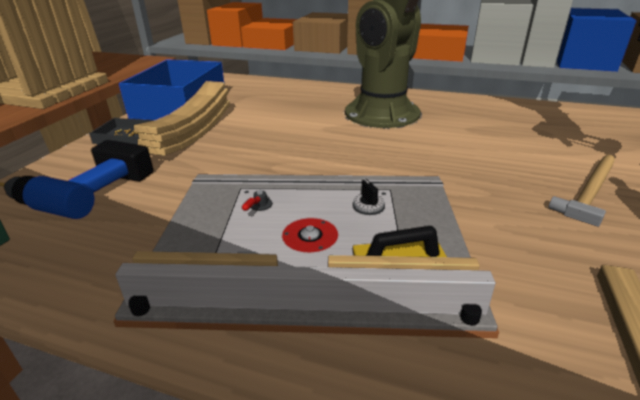

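The top view shows the dial at about (294,250), the cutter ring at (334,192), the lever hub at (396,222) with its red grip up to (395,185), the push block at (253,178) and the wrench at (400,132). The scene view shows the same things from the fence side.

```bash
cat > h.py <<'E'
from cell import env
import cv2,numpy as np
np.set_printoptions(precision=4,suppress=True)
P={n:env.camera_params(n) for n in("scene","top")}
def ray(n,uv,z):
    p=P[n];R=np.array(p["R"]);t=np.array(p["t"])
    c=-R.T@t; d=R.T@np.array([(uv[0]-p["cx"])/p["fx"],(uv[1]-p["cy"])/p["fy"],1])
    return c+d*(z-c[2])/d[2]
def proj(n,X):
    p=P[n];q=np.array(p["R"])@X+np.array(p["t"])
    return np.array([p["fx"]*q[0]/q[2]+p["cx"],p["fy"]*q[1]/q[2]+p["cy"]])
def redmask(im):
    i=im.astype(int); return ((i[...,0]>110)&(i[...,1]<60)&(i[...,2]<60)).astype(np.uint8)
E
python3 - <<'E'
from h import *
for n in("top","scene"):
    im=cv2.imread(f"pics/{n}0.png")[:,:,::-1]
    k,l,s,c=cv2.connectedComponentsWithStats(redmask(im))
    for j in range(1,k):
        if s[j,4]>20:
            cnt=cv2.findContours((l==j).astype(np.uint8),cv2.RETR_EXTERNAL,cv2.CHAIN_APPROX_NONE)[0][0]
            e=cv2.fitEllipse(cnt); print(n,s[j],c[j],e, "z22",ray(n,e[0],.022)[:2],"z58",ray(n,c[j],.058)[:2])
    x,y,w,h,f=(258,215,72,72,8) if n=="top" else (330,165,80,60,8)
    cv2.imwrite(f"pics/{n}_c.png",cv2.resize(np.ascontiguousarray(im[y:y+h,x:x+w,::-1]),None,fx=f,fy=f,interpolation=cv2.INTER_CUBIC))
im=cv2.imread("pics/top0.png")
# plate corner estimate: screws near corners / bright low-saturation region
hsv=cv2.cvtColor(im,cv2.COLOR_BGR2HSV)
m=((hsv[...,1]<25)&(hsv[...,2]>165)).astype(np.uint8)
m=cv2.morphologyEx(m,cv2.MORPH_CLOSE,np.ones((5,5)))
k,l,s,c=cv2.connectedComponentsWithStats(m); j=1+s[1:,4].argmax()
cnt=cv2.findContours((l==j).astype(np.uint8),cv2.RETR_EXTERNAL,cv2.CHAIN_APPROX_NONE)[0][0]
print(s[j],cv2.minAreaRect(cnt), cv2.approxPolyDP(cv2.convexHull(cnt),6,True).tolist())
E
```

```text
top [ 310  169   48   47 1377] [333.4423 192.3232] ((333.42340087890625, 192.27777099609375), (45.96088790893555, 47.207618713378906), 88.17192840576172) z22 [0.6446 0.0058] z58 [0.6376 0.0059]
top [392 183   7  33 170] [395.4059 197.7235] ((395.3558044433594, 195.9125518798828), (5.446210861206055, 38.75453567504883), 177.44210815429688) z22 [ 0.6378 -0.1161] z58 [ 0.6277 -0.1112]
top [603 186   6  10  51] [605.451  190.8824] ((605.45751953125, 191.077392578125), (5.260950088500977, 10.279054641723633), 1.8883827924728394) z22 [ 0.6491 -0.5256] z58 [ 0.6424 -0.5047]
scene [222   7  23   3  24] [233.4583   7.125 ] ((244.0, 7.0), (3.464101552963257, 34.123252868652344), 90.0) z22 [-1.5961 -1.2739] z58 [-1.3532 -1.2184]
scene [270  22  21   1  21] [280.  22.] ((280.1318664550781, 21.9998779296875), (0.0051575093530118465, 20.322355270385742), 89.99974060058594) z22 [-1.147  -0.8151] z58 [-0.9583 -0.7328]
scene [442  29  22   1  22] [452.5  29. ] ((452.056640625, 29.00005340576172), (0.00490677310153842, 21.883127212524414), 89.99946594238281) z22 [-1.1672  0.1201] z58 [-0.9775  0.1295]
scene [243 197  17  13  91] [249.4176 202.7802] ((249.43405151367188, 202.9744110107422), (6.155278205871582, 18.615678787231445), 52.73673629760742) z22 [ 0.5892 -0.1384] z58 [ 0.637  -0.1104]
scene [ 283  219   54   33 1043] [309.7267 235.2694] ((309.59710693359375, 234.96923828125), (31.779489517211914, 53.45878219604492), 88.60760498046875) z22 [0.6485 0.0062] z58 [0.6928 0.0233]
[  260   150   169   136 12153] ((337.5094299316406, 207.78302001953125), (118.26744079589844, 155.21743774414062), 74.05460357666016) [[[403, 164]], [[428, 243]], [[279, 284]], [[260, 208]], [[289, 167]], [[326, 150]]]
```

View pics/top_c.png

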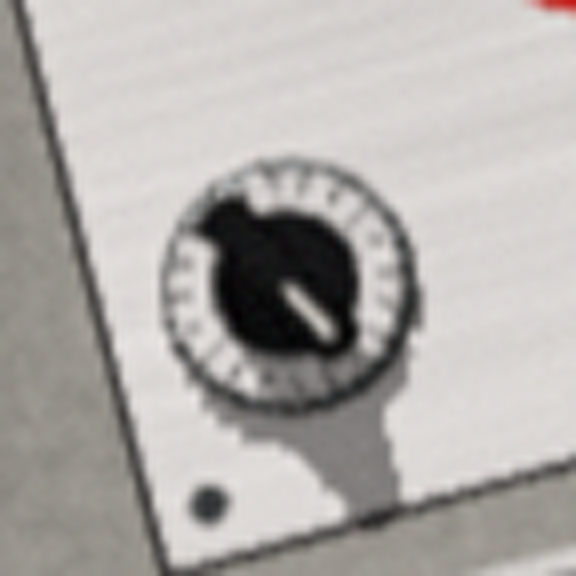

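The crop shows the skirt centred at about (294.4,250.6) in the full image. The white line runs from the centre to the lower right, ending near (300,258).

```bash
python3 - <<'E'
from h import *
a=ray("top",(428,243),.022);b=ray("top",(279,284),.022)
v=(b-a)[:2]; print(a,b,np.linalg.norm(v)); yaw=np.arctan2(-v[0],v[1]); print("yaw from plate edge",np.degrees(yaw))
# hub/dial
D=ray("top",(294.4,250.6),.022+.012)[:2]; print("dial",D)
C=np.array([.6446+.6485,.0058+.0062])/2
# cutter->dial vector in table frame is (-90,105)
w=D-C; print("dist",np.linalg.norm(w),np.hypot(.09,.105),"yaw",np.degrees(np.arctan2(w[1],w[0])-np.arctan2(.105,-.09)))
# rear long edges: table front strip edge
im=cv2.imread("pics/top0.png"); g=cv2.cvtColor(im,cv2.COLOR_BGR2GRAY)
for ln in [((250,200),(280,284))]: pass
for yw in (yaw,):
    R=np.array([[np.cos(yw),-np.sin(yw)],[np.sin(yw),np.cos(yw)]]); O=C-R@[.03,0]
    print("O",O)
    for nm,p,z in(("dial",(-.06,.105),.036),("piv",(-.06,-.1),.058),("cut",(.03,0),.022),("c1",(-.1175,.15),.022),("c2",(-.1175,-.15),.022),("c3",(.1175,.15),.022)):
        X=np.append(O+R@p,z); print(nm,X,proj("top",X),proj("scene",X))
    L=(O+R@[-.06,-.1]); 
for n,uv in(("top",(300.0,257.6)),("top",(293.5,251)),("top",(395.4,187)),("top",(395.4,185))): print(ray(n,uv,.071)[:2],ray(n,uv,.058)[:2])
m=redmask(im[:,:,::-1]);m[:,:385]=0;m[:,410:]=0;ys,xs=np.nonzero(m)
X=np.array([ray("top",p,.058)[:2] for p in zip(xs,ys)]);vx,vy,x0,y0=cv2.fitLine(X.astype(np.float32),cv2.DIST_L2,0,.01,.01).ravel()
if vx<0:vx,vy=-vx,-vy
dv=X-L;print("lever dir",np.degrees(np.arctan2(vy,vx)),"centroid",X.mean(0),"dir from piv",np.degrees(np.arctan2(*(X.mean(0)-L)[::-1])),"r range",(dv@[vx,vy]).min(),(dv@[vx,vy]).max())
cv2.imwrite("pics/m.png",cv2.resize(im[150:300,240:440],None,fx=4,fy=4,interpolation=cv2.INTER_CUBIC))
E
```

```text
[ 0.5456 -0.1772  0.022 ] [0.4654 0.1093 0.022 ] 0.2975329570429356
yaw from plate edge 15.64211543736399
dial [0.5285 0.08  ]
dist 0.13934341059549576 0.1382931668593933 yaw 17.317346632207233
O [ 0.6177 -0.0021]
dial [0.5316 0.0828 0.036 ] [292.8648 248.8959] [369.1551 200.0338]
piv [ 0.5868 -0.1146  0.058 ] [397.6205 219.1606] [259.5063 188.3412]
cut [0.6465 0.006  0.022 ] [333.319  191.3211] [309.901  234.2746]
c1 [0.4641 0.1107 0.022 ] [278.2855 284.6853] [390.1453 190.6098]
c2 [ 0.545  -0.1782  0.022 ] [428.5488 243.3334] [241.64   188.3586]
c3 [0.6904 0.174  0.022 ] [249.3428 169.4867] [403.889  271.5361]
[0.5133 0.0667] [0.514  0.0675]
[0.5252 0.0788] [0.5261 0.0798]
[ 0.6457 -0.1098] [ 0.6483 -0.1116]
[ 0.6495 -0.1099] [ 0.6522 -0.1117]
lever dir 1.2285147 centroid [ 0.6277 -0.1112] dir from piv 4.7033421276562395 r range 0.007921290266623401 0.06938106159446053
```

View pics/scene_c.png

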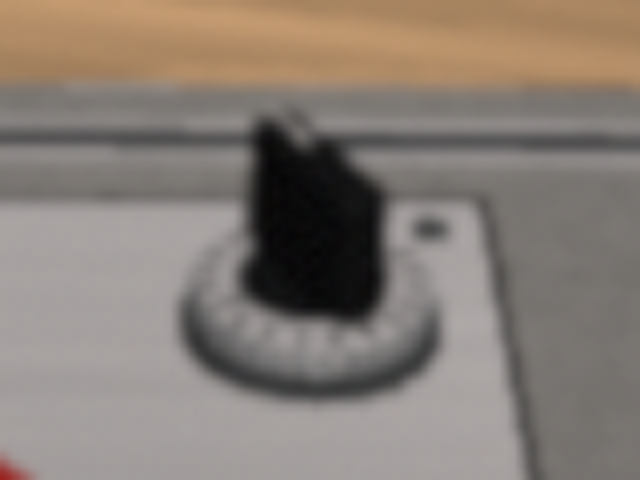

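```bash
cat >> h.py <<'E'
def rows(target,yaw,n,grip=0):
    "n equal rows from the measured pose to world target, tool down"
    o=env.get_obs();p=np.array(o["tool_pos"]);y=o["tool_rot"][2]
    dy=(yaw-y+180)%360-180;d=(np.array(target)-p)/n
    print("at",p,y,"rot/row",round(-dy/n,2),"step",d*n)
    for i in range(n):
        a=np.radians(y+dy*i/n);c,s=np.cos(a),np.sin(a)
        print([round(v,4) for v in(d[0]*c+d[1]*s,d[0]*s-d[1]*c,-d[2])])
def obs():
    o=env.get_obs();print("t",round(o["time_s"],2),"p",np.array(o["tool_pos"]),"r",np.array(o["tool_rot"]),"F",np.array(o["force"]),"M",np.array(o["wrist_torque"]),"w",round(o["grip_width"],4),"q7",np.round(o["qpos"][-1],1))
E
python3 -c "
from h import *
rows((.531,.081,.2),-49,16)"
```

```text
at [0.2941 0.5791 0.2216] 63.082807499200676 rot/row 7.01 step [ 0.2369 -0.4981 -0.0216]
[np.float64(-0.0211), np.float64(0.0273), np.float64(0.0014)]
[np.float64(-0.0176), np.float64(0.0297), np.float64(0.0014)]
[np.float64(-0.0138), np.float64(0.0316), np.float64(0.0014)]
[np.float64(-0.0099), np.float64(0.033), np.float64(0.0014)]
[np.float64(-0.0058), np.float64(0.034), np.float64(0.0014)]
[np.float64(-0.0016), np.float64(0.0344), np.float64(0.0014)]
[np.float64(0.0026), np.float64(0.0344), np.float64(0.0014)]
[np.float64(0.0068), np.float64(0.0338), np.float64(0.0014)]
[np.float64(0.0109), np.float64(0.0327), np.float64(0.0014)]
[np.float64(0.0148), np.float64(0.0311), np.float64(0.0014)]
[np.float64(0.0185), np.float64(0.0291), np.float64(0.0014)]
[np.float64(0.0219), np.float64(0.0266), np.float64(0.0014)]
[np.float64(0.025), np.float64(0.0238), np.float64(0.0014)]
[np.float64(0.0277), np.float64(0.0205), np.float64(0.0014)]
[np.float64(0.03), np.float64(0.017), np.float64(0.0014)]
[np.float64(0.0318), np.float64(0.0132), np.float64(0.0014)]
```

Emit:
carry_out(
  plan=[
    {"grip":0,"dp":[-0.021,0.027,0.001],"rotation":[0,0,7]},
    {"grip":0,"dp":[-0.018,0.03,0.001],"rotation":[0,0,7]},
    {"grip":0,"dp":[-0.014,0.032,0.001],"rotation":[0,0,7]},
    {"grip":0,"dp":[-0.01,0.033,0.001],"rotation":[0,0,7]},
    {"grip":0,"dp":[-0.006,0.034,0.001],"rotation":[0,0,7]},
    {"grip":0,"dp":[-0.002,0.034,0.001],"rotation":[0,0,7]},
    {"grip":0,"dp":[0.003,0.034,0.001],"rotation":[0,0,7]},
    {"grip":0,"dp":[0.007,0.034,0.001],"rotation":[0,0,7]},
  ],
)

```text
time_s: 0.77
tool_pos: [0.4046, 0.3256, 0.2066]
tool_rot: [179.9, 0.6, 6.3]
force: [0.3, -0.1, 0.2]
grip_width: 0.087
```

```bash
python3 -c "
from h import *
obs();rows((.531,.081,.18),-49,8)"
```

```text
t 0.77 p [0.4046 0.3256 0.2066] r [179.8896   0.6177   6.294 ] F [ 0.314  -0.1493  0.2017] M [-0.0231 -0.0507 -0.0369] w 0.087 q7 -34.7
at [0.4046 0.3256 0.2066] 6.294001246237929 rot/row 6.91 step [ 0.1264 -0.2446 -0.0266]
[np.float64(0.0123), np.float64(0.0321), np.float64(0.0033)]
[np.float64(0.0161), np.float64(0.0304), np.float64(0.0033)]
[np.float64(0.0197), np.float64(0.0282), np.float64(0.0033)]
[np.float64(0.0229), np.float64(0.0257), np.float64(0.0033)]
[np.float64(0.0258), np.float64(0.0227), np.float64(0.0033)]
[np.float64(0.0284), np.float64(0.0195), np.float64(0.0033)]
[np.float64(0.0305), np.float64(0.0159), np.float64(0.0033)]
[np.float64(0.0322), np.float64(0.0121), np.float64(0.0033)]
```

Emit:
carry_out(
  plan=[
    {"grip":0,"dp":[0.012,0.032,0.003],"rotation":[0,0,6.9]},
    {"grip":0,"dp":[0.016,0.03,0.003],"rotation":[0,0,6.9]},
    {"grip":0,"dp":[0.02,0.028,0.003],"rotation":[0,0,6.9]},
    {"grip":0,"dp":[0.023,0.026,0.003],"rotation":[0,0,6.9]},
    {"grip":0,"dp":[0.026,0.023,0.003],"rotation":[0,0,6.9]},
    {"grip":0,"dp":[0.028,0.02,0.003],"rotation":[0,0,6.9]},
    {"grip":0,"dp":[0.031,0.016,0.003],"rotation":[0,0,6.9]},
    {"grip":0,"dp":[0.032,0.012,0.003],"rotation":[0,0,6.9]},
  ],
)

```text
time_s: 1.43
tool_pos: [0.5281, 0.0645, 0.1795]
tool_rot: [179.4, 0.3, -51.0]
force: [1.2, 0.5, 0.0]
grip_width: 0.0871
```

```bash
python3 -c "
from h import *
obs();rows((.531,.081,.10),-49,4)"
```

```text
t 1.43 p [0.5281 0.0645 0.1795] r [179.375    0.3476 -51.0246] F [1.2471 0.498  0.0273] M [-0.0799  0.0347  0.0178] w 0.0871 q7 -58.3
at [0.5281 0.0645 0.1795] -51.02457935238118 rot/row -0.51 step [ 0.0029  0.0165 -0.0795]
[np.float64(-0.0027), np.float64(-0.0032), np.float64(0.0199)]
[np.float64(-0.0027), np.float64(-0.0032), np.float64(0.0199)]
[np.float64(-0.0027), np.float64(-0.0032), np.float64(0.0199)]
[np.float64(-0.0027), np.float64(-0.0032), np.float64(0.0199)]
```

Emit:
carry_out(
  plan=[
    {"grip":0,"dp":[-0.003,-0.003,0.02],"rotation":[0,0,-0.5]},
    {"grip":0,"dp":[-0.003,-0.003,0.02],"rotation":[0,0,-0.5]},
    {"grip":0,"dp":[-0.003,-0.003,0.02],"rotation":[0,0,-0.5]},
    {"grip":0,"dp":[-0.003,-0.003,0.02],"rotation":[0,0,-0.5]},
    {"grip":0,"dp":[0,0,0.01],"rotation":[0,0,0]},
    {"grip":0.4,"dp":[0,0,0],"rotation":[0,0,0]},
  ],
)

```text
time_s: 1.93
tool_pos: [0.532, 0.0666, 0.0854]
tool_rot: [179.3, 0.0, -50.5]
force: [-0.7, 0.3, 1.0]
grip_width: 0.0843
```

```bash
python3 -c "
from h import *
obs();rows((.531,.081,.044),-49,4)
a=env.read_camera('scene')[130:260,300:460];b=env.read_camera('top')[190:320,215:375]
cv2.imwrite('pics/d1.png',cv2.resize(np.hstack([a,b])[:,:,::-1],None,fx=2.5,fy=2.5,interpolation=cv2.INTER_CUBIC))"
```

```text
t 1.93 p [0.532  0.0666 0.0854] r [179.2679   0.0323 -50.496 ] F [-0.7103  0.307   0.978 ] M [-0.1035  0.137   0.0136] w 0.0843 q7 -55.8
at [0.532  0.0666 0.0854] -50.49596062146118 rot/row -0.37 step [-0.001   0.0144 -0.0414]
[np.float64(-0.0029), np.float64(-0.0021), np.float64(0.0104)]
[np.float64(-0.0029), np.float64(-0.0021), np.float64(0.0104)]
[np.float64(-0.0029), np.float64(-0.0021), np.float64(0.0104)]
[np.float64(-0.0029), np.float64(-0.0022), np.float64(0.0104)]
```

View pics/d1.png

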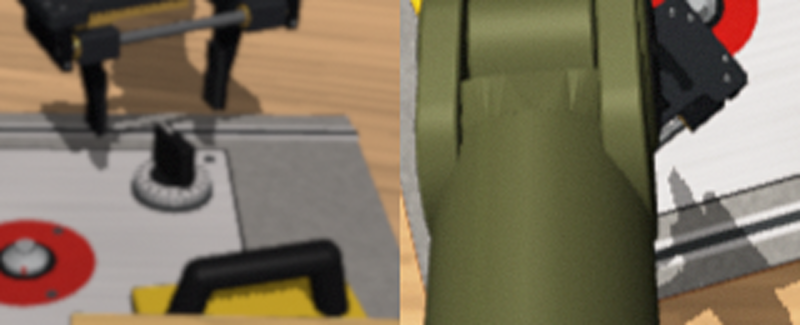

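The left half (scene camera) shows the open fingers above and about 15 mm short of the dial, with tips near full-image (338,182) and (386,172). The arm hides the dial in the top view.

```bash
cat >> h.py <<'E'
from scipy.spatial.transform import Rotation as Ro
def to(target,yaw):
    o=env.get_obs();R=Ro.from_euler("xyz",o["tool_rot"],degrees=True)
    print("dp",R.inv().apply(np.array(target)-o["tool_pos"]),"rot",(R.inv()*Ro.from_euler("xyz",[180,0,yaw],degrees=True)).as_rotvec(degrees=True))
E
python3 -c "
from h import *
o=env.get_obs();R=Ro.from_euler('xyz',o['tool_rot'],degrees=True)
for s in(-1,1):
  for k in (.042,.058): print(s,k,proj('scene',np.array(o['tool_pos'])+R.apply([s*k,0,0])))
for n,uv,z in(('scene',(368.5,203.5),.036),('scene',(369.5,180.5),.071)): print(ray(n,uv,z))
to((.532,.081,.085),-49)"
```

```text
-1 0.042 [382.3963 170.9837]
-1 0.058 [390.1094 169.3845]
1 0.042 [340.3734 179.6964]
1 0.058 [332.0649 181.419 ]
[0.5434 0.0843 0.036 ]
[0.5198 0.079  0.071 ]
dp [-0.0117 -0.0079  0.0024] rot [ 0.5617 -0.0249 -1.4901]
```

Emit:
carry_out(
  plan=[
    {"grip":0.4,"dp":[-0.012,-0.008,0.0],"rotation":[0.5,0,-1.5]},
    {"grip":0.5,"dp":[0,0,0],"rotation":[0,0,0]},
    {"grip":0.5,"dp":[0,0,0],"rotation":[0,0,0]},
  ],
)

```text
time_s: 2.28
tool_pos: [0.534, 0.0832, 0.0907]
tool_rot: [-179.7, -0.1, -48.9]
force: [0.6, -0.8, 1.3]
grip_width: 0.0601
```

```bash
python3 -c "
from h import *
obs();to((.531,.081,.044),-49)"
```

```text
t 2.28 p [0.534  0.0832 0.0907] r [-179.7232   -0.1376  -48.8522] F [ 0.6037 -0.8053  1.2817] M [-0.1497  0.0949 -0.0317] w 0.0601 q7 -55.8
dp [-0.0005  0.0039  0.0467] rot [-0.277  -0.1373  0.1481]
```

Emit:
carry_out(
  plan=[
    {"grip":0.5,"dp":[0,0.004,0.02],"rotation":[0,0,0]},
    {"grip":0.5,"dp":[0,0,0.015],"rotation":[0,0,0]},
    {"grip":0.5,"dp":[0,0,0.008],"rotation":[0,0,0]},
    {"grip":0.5,"dp":[0,0,0],"rotation":[0,0,0]},
    {"grip":0.5,"dp":[0,0,0],"rotation":[0,0,0]},
  ],
)

```text
time_s: 2.7
tool_pos: [0.5353, 0.0837, 0.0519]
tool_rot: [-179.1, -0.3, -48.6]
force: [-1.3, 0.0, 0.7]
grip_width: 0.0444
```

```bash
python3 -c "
from h import *
obs();to((.531,.081,.044),-49)"
```

```text
t 2.7 p [0.5353 0.0837 0.0519] r [-179.1179   -0.3281  -48.6461] F [-1.265   0.0299  0.6785] M [-0.0995  0.1381  0.0284] w 0.0444 q7 -54.2
dp [-0.0009  0.0051  0.0078] rot [-0.8831 -0.3253  0.3564]
```

Emit:
carry_out(
  plan=[
    {"grip":0.5,"dp":[-0.001,0.005,0.008],"rotation":[-0.9,-0.3,0]},
    {"grip":0.5,"dp":[0,0,0.001],"rotation":[0,0,0]},
    {"grip":0.5,"dp":[0,0,0],"rotation":[0,0,0]},
  ],
)

```text
time_s: 2.95
tool_pos: [0.5321, 0.0814, 0.0441]
tool_rot: [-179.9, -0.1, -48.6]
force: [-0.0, 0.4, 0.4]
grip_width: 0.0436
```

```bash
python3 -c "
from h import *
obs();to((.531,.081,.044),-49)"
```

```text
t 2.95 p [0.5321 0.0814 0.0441] r [-179.9345   -0.0684  -48.6371] F [-0.0179  0.3941  0.3737] M [-0.0775  0.0698  0.0508] w 0.0436 q7 -54.0
dp [-0.0005  0.0011  0.0001] rot [-0.0657 -0.0682  0.3629]
```

Close gently to feel where the bar lies.

Emit:
carry_out(
  plan=[
    {"grip":0.75,"dp":[0,0,0],"rotation":[0,0,0]},
    {"grip":0.9,"dp":[0,0,0],"rotation":[0,0,0]},
    {"grip":1,"dp":[0,0,0],"rotation":[0,0,0]},
    {"grip":1,"dp":[0,0,0],"rotation":[0,0,0]},
    {"grip":1,"dp":[0,0,0],"rotation":[0,0,0]},
    {"grip":1,"dp":[0,0,0],"rotation":[0,0,0]},
  ],
  force=8,
)

```text
time_s: 3.45
tool_pos: [0.532, 0.0827, 0.0451]
tool_rot: [-179.9, 0.0, -48.6]
force: [-1.0, 0.1, -0.0]
grip_width: 0.0129
```

```bash
python3 -c "
from h import *
obs();to((.531,.081,.044),-49)"
```

```text
t 3.45 p [0.532  0.0827 0.0451] r [-179.8683    0.0426  -48.6224] F [-0.9675  0.0779 -0.0266] M [0.1647 0.2495 0.0205] w 0.0129 q7 -54.0
dp [0.0006 0.0019 0.0011] rot [-0.1316  0.043   0.3776]
```

Emit:
carry_out(
  plan=[
    {"grip":1,"dp":[0,0,0],"rotation":[0,0,0]},
    {"grip":1,"dp":[0,0,0],"rotation":[0,0,-2]},
    {"grip":1,"dp":[0,0,0],"rotation":[0,0,-2]},
  ],
  force=40,
)

```text
time_s: 3.7
tool_pos: [0.5319, 0.0829, 0.0452]
tool_rot: [-179.9, 0.0, -44.6]
force: [-1.2, 1.2, 1.3]
grip_width: 0.0128
```

```bash
python3 -c "
from h import *
obs()"
```

```text
t 3.7 p [0.5319 0.0829 0.0452] r [-179.8601    0.0347  -44.5551] F [-1.1638  1.23    1.2951] M [ 0.0757  0.3399 -0.107 ] w 0.0128 q7 -50.1
```

Emit:
carry_out(
  plan=[
    {"grip":1,"dp":[0,0,0],"rotation":[0,0,-2]},
  ],
)

```text
time_s: 3.78
tool_pos: [0.5318, 0.083, 0.0452]
tool_rot: [-179.9, 0.0, -42.5]
force: [-0.1, 0.5, -0.1]
grip_width: 0.0127
```

```bash
python3 -c "
from h import *
obs()"
```

```text
t 3.78 p [0.5318 0.083  0.0452] r [-179.8547    0.0405  -42.4667] F [-0.0823  0.549  -0.0553] M [ 0.0376  0.3044 -0.0638] w 0.0127 q7 -48.1
```

Emit:
carry_out(
  plan=[
    {"grip":1,"dp":[0,0,0],"rotation":[0,0,-2]},
  ],
)

```text
time_s: 3.87
tool_pos: [0.5317, 0.083, 0.0452]
tool_rot: [-179.9, 0.0, -40.4]
force: [-1.5, 0.2, -0.8]
grip_width: 0.0127
```

```bash
python3 -c "
from h import *
obs()"
```

```text
t 3.87 p [0.5317 0.083  0.0452] r [-179.858     0.0471  -40.3668] F [-1.5231  0.227  -0.8069] M [0.1092 0.3086 0.0012] w 0.0127 q7 -46.1
```

Emit:
carry_out(
  plan=[
    {"grip":1,"dp":[0,0,0],"rotation":[0,0,-2]},
  ],
)

```text
time_s: 3.95
tool_pos: [0.5317, 0.0831, 0.0452]
tool_rot: [-179.9, 0.0, -38.3]
force: [-0.5, 0.6, 0.5]
grip_width: 0.013
```

```bash
python3 -c "
from h import *
obs()"
```

```text
t 3.95 p [0.5317 0.0831 0.0452] r [-179.8575    0.0489  -38.2597] F [-0.5495  0.6436  0.513 ] M [0.0642 0.3001 0.0202] w 0.013 q7 -44.0
```

Emit:
carry_out(
  plan=[
    {"grip":1,"dp":[0,0,0],"rotation":[0,0,-2]},
  ],
)

```text
time_s: 4.03
tool_pos: [0.5316, 0.0832, 0.0452]
tool_rot: [-179.9, 0.0, -36.2]
force: [-0.5, 0.5, 0.4]
grip_width: 0.0126
```

```bash
python3 -c "
from h import *
obs()"
```

```text
t 4.03 p [0.5316 0.0832 0.0452] r [-179.856     0.0489  -36.1553] F [-0.5483  0.5241  0.3759] M [ 0.0524  0.2677 -0.0954] w 0.0126 q7 -42.0
```

```bash
python3 -c "
from h import *
a=env.read_camera('scene')[130:250,300:440]
cv2.imwrite('pics/d2.png',cv2.resize(a[:,:,::-1],None,fx=5,fy=5,interpolation=cv2.INTER_CUBIC));obs()"
```

```text
t 4.08 p [0.5316 0.0832 0.0452] r [-179.8529    0.0503  -36.0678] F [-0.1164  0.6206  0.5011] M [ 0.0736  0.2743 -0.0079] w 0.0125 q7 -41.9
```

View pics/d2.png

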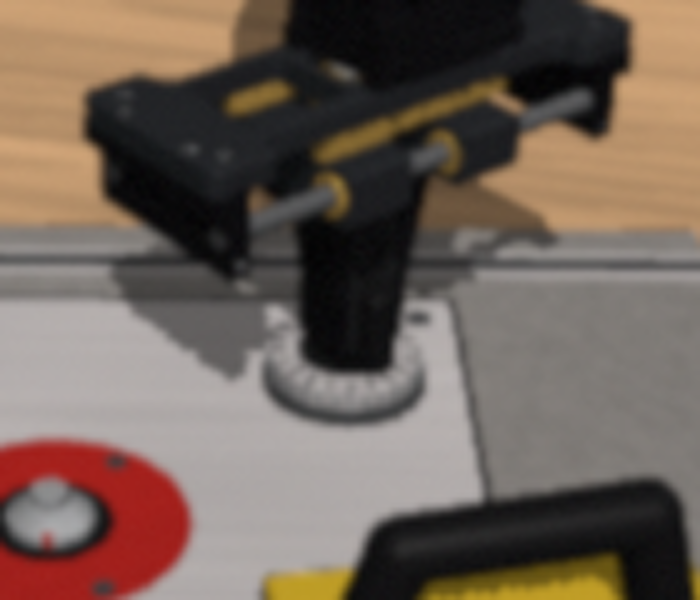

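The gripper holds the bar, over the skirt at about (369,203). The measured torque is small, so I'll watch joint 7's effort as well.

```bash
cat > o.py <<'E'
from h import *
o=env.get_obs();print(round(o["time_s"],2),np.array(o["tool_pos"]),"yaw",round(o["tool_rot"][2],2),"Mz",round(o["wrist_torque"][2],3),"F",np.round(o["force"],1),"e",np.round(o["effort"],2)[[0,2,4,6]],"w",round(o["grip_width"],4))
E
python3 o.py
```

```text
4.08 [0.5316 0.0832 0.0452] yaw -36.07 Mz -0.008 F [-0.1  0.6  0.5] e [0.4  3.53 0.19 0.09] w 0.0125
```

Emit:
carry_out(
  plan=[
    {"grip":1,"dp":[0,0,0],"rotation":[0,0,-2]},
  ],
)

```text
time_s: 4.17
tool_pos: [0.5315, 0.0832, 0.0452]
tool_rot: [-179.8, 0.1, -34.1]
force: [-0.5, 0.6, 0.5]
grip_width: 0.0128
```

```bash
python3 o.py
```

```text
4.17 [0.5315 0.0832 0.0452] yaw -34.11 Mz -0.401 F [-0.5  0.6  0.5] e [-0.22  3.38  0.33 -0.28] w 0.0128
```

Emit:
carry_out(
  plan=[
    {"grip":1,"dp":[0,0,0],"rotation":[0,0,-2]},
  ],
)

```text
time_s: 4.25
tool_pos: [0.5315, 0.0833, 0.0452]
tool_rot: [-179.8, 0.1, -32.2]
force: [-0.3, 1.2, 0.7]
grip_width: 0.0127
```

```bash
python3 o.py
```

```text
4.25 [0.5315 0.0833 0.0452] yaw -32.16 Mz -0.666 F [-0.3  1.2  0.7] e [-0.33  3.18  0.54  0.24] w 0.0127
```

Emit:
carry_out(
  plan=[
    {"grip":1,"dp":[0,0,0],"rotation":[0,0,-2]},
  ],
)

```text
time_s: 4.33
tool_pos: [0.5313, 0.0833, 0.0451]
tool_rot: [-179.8, 0.1, -30.2]
force: [-0.5, 1.1, 0.4]
grip_width: 0.0128
```

```bash
python3 o.py
```

```text
4.33 [0.5313 0.0833 0.0451] yaw -30.17 Mz -0.168 F [-0.5  1.1  0.4] e [ 0.25  3.7   0.23 -0.39] w 0.0128
```

Emit:
carry_out(
  plan=[
    {"grip":1,"dp":[0,0,0],"rotation":[0,0,-2]},
  ],
)

```text
time_s: 4.42
tool_pos: [0.5313, 0.0834, 0.0452]
tool_rot: [-179.8, 0.1, -28.2]
force: [-0.4, -0.5, 0.5]
grip_width: 0.0125
```

```bash
python3 o.py
```

```text
4.42 [0.5313 0.0834 0.0452] yaw -28.16 Mz -0.176 F [-0.4 -0.5  0.5] e [ 0.02  3.45  0.21 -0.27] w 0.0125
```

Emit:
carry_out(
  plan=[
    {"grip":1,"dp":[0,0,0],"rotation":[0,0,-2]},
  ],
)

```text
time_s: 4.5
tool_pos: [0.5312, 0.0834, 0.0452]
tool_rot: [-179.8, 0.1, -26.1]
force: [-0.8, 1.2, 1.0]
grip_width: 0.0129
```

```bash
python3 o.py
```

```text
4.5 [0.5312 0.0834 0.0452] yaw -26.12 Mz -0.078 F [-0.8  1.2  1. ] e [ 0.17  3.55  0.17 -0.4 ] w 0.0129
```

Emit:
carry_out(
  plan=[
    {"grip":1,"dp":[0,0,0],"rotation":[0,0,-1]},
    {"grip":1,"dp":[0,0,0],"rotation":[0,0,-1]},
  ],
  force=36,
)

```text
time_s: 4.67
tool_pos: [0.5311, 0.0834, 0.0452]
tool_rot: [-179.8, 0.1, -24.1]
force: [-1.3, 1.0, 0.7]
grip_width: 0.0126
```

```bash
python3 o.py
```

```text
4.67 [0.5311 0.0834 0.0452] yaw -24.06 Mz -0.019 F [-1.3  1.   0.7] e [ 0.24  3.35  0.18 -0.13] w 0.0126
```

Emit:
carry_out(
  plan=[
    {"grip":1,"dp":[0,0,0],"rotation":[0,0,-1]},
    {"grip":1,"dp":[0,0,0],"rotation":[0,0,-1]},
  ],
)

```text
time_s: 4.83
tool_pos: [0.531, 0.0835, 0.0452]
tool_rot: [-179.8, 0.1, -21.9]
force: [-0.9, -0.0, -0.3]
grip_width: 0.0127
```

```bash
python3 o.py
```

```text
4.83 [0.531  0.0835 0.0452] yaw -21.94 Mz -0.011 F [-0.9 -0.  -0.3] e [ 0.32  3.4   0.12 -0.24] w 0.0127
```

Emit:
carry_out(
  plan=[
    {"grip":1,"dp":[0,0,0],"rotation":[0,0,-1]},
    {"grip":1,"dp":[0,0,0],"rotation":[0,0,-1]},
  ],
)

```text
time_s: 5.0
tool_pos: [0.5309, 0.0835, 0.0452]
tool_rot: [-179.8, 0.1, -19.8]
force: [-2.0, 0.6, 0.7]
grip_width: 0.0125
```

```bash
python3 o.py
```

```text
5.0 [0.5309 0.0835 0.0452] yaw -19.75 Mz -0.007 F [-2.   0.6  0.7] e [ 0.33  3.38  0.11 -0.26] w 0.0125
```

Emit:
carry_out(
  plan=[
    {"grip":1,"dp":[0,0,0],"rotation":[0,0,-1]},
    {"grip":1,"dp":[0,0,0],"rotation":[0,0,-1]},
  ],
)

```text
time_s: 5.17
tool_pos: [0.5308, 0.0835, 0.0452]
tool_rot: [-179.8, 0.1, -17.6]
force: [-0.9, 1.7, 1.0]
grip_width: 0.0126
```

```bash
python3 o.py
```

```text
5.17 [0.5308 0.0835 0.0452] yaw -17.57 Mz -0.207 F [-0.9  1.7  1. ] e [ 0.17  3.19  0.23 -0.06] w 0.0126
```

Emit:
carry_out(
  plan=[
    {"grip":1,"dp":[0,0,0],"rotation":[0,0,-1]},
    {"grip":1,"dp":[0,0,0],"rotation":[0,0,-1]},
  ],
)

```text
time_s: 5.33
tool_pos: [0.5307, 0.0835, 0.0452]
tool_rot: [-179.8, 0.1, -15.5]
force: [-0.8, 0.6, 1.0]
grip_width: 0.0128
```

```bash
python3 o.py
```

```text
5.33 [0.5307 0.0835 0.0452] yaw -15.45 Mz -0.436 F [-0.8  0.6  1. ] e [0.02 3.01 0.42 0.21] w 0.0128
```

Emit:
carry_out(
  plan=[
    {"grip":1,"dp":[0,0,0],"rotation":[0,0,-1]},
    {"grip":1,"dp":[0,0,0],"rotation":[0,0,-1]},
  ],
)

```text
time_s: 5.5
tool_pos: [0.5306, 0.0836, 0.0451]
tool_rot: [-179.7, 0.2, -13.4]
force: [-0.3, 1.6, 0.2]
grip_width: 0.0126
```

```bash
python3 o.py
```

```text
5.5 [0.5306 0.0836 0.0451] yaw -13.37 Mz -0.555 F [-0.3  1.6  0.2] e [-0.09  2.87  0.58  0.42] w 0.0126
```

Emit:
carry_out(
  plan=[
    {"grip":1,"dp":[0,0,0],"rotation":[0,0,-1]},
    {"grip":1,"dp":[0,0,0],"rotation":[0,0,-1]},
  ],
)

```text
time_s: 5.67
tool_pos: [0.5305, 0.0836, 0.0451]
tool_rot: [-179.7, 0.2, -11.1]
force: [-2.0, 0.8, 0.9]
grip_width: 0.0129
```

```bash
python3 o.py
```

```text
5.67 [0.5305 0.0836 0.0451] yaw -11.1 Mz -0.196 F [-2.   0.8  0.9] e [ 0.27  3.17  0.25 -0.06] w 0.0129
```

Emit:
carry_out(
  plan=[
    {"grip":1,"dp":[0,0,0],"rotation":[0,0,-1]},
    {"grip":1,"dp":[0,0,0],"rotation":[0,0,-1]},
  ],
)

```text
time_s: 5.83
tool_pos: [0.5304, 0.0837, 0.0452]
tool_rot: [-179.8, 0.2, -8.8]
force: [-1.7, 0.1, 0.3]
grip_width: 0.0127
```

```bash
python3 o.py
```

```text
5.83 [0.5304 0.0837 0.0452] yaw -8.8 Mz -0.048 F [-1.7  0.1  0.3] e [ 0.31  3.16  0.21 -0.15] w 0.0127
```

Emit:
carry_out(
  plan=[
    {"grip":1,"dp":[0,0,0],"rotation":[0,0,-2]},
    {"grip":1,"dp":[0,0,0],"rotation":[0,0,-2]},
    {"grip":1,"dp":[0,0,0],"rotation":[0,0,-2]},
    {"grip":1,"dp":[0,0,0],"rotation":[0,0,-2]},
    {"grip":1,"dp":[0,0,0],"rotation":[0,0,-1]},
    {"grip":1,"dp":[0,0,0],"rotation":[0,0,-1]},
  ],
  force=35,
)

```text
time_s: 6.33
tool_pos: [0.5299, 0.0837, 0.0452]
tool_rot: [-179.8, 0.2, 2.2]
force: [-1.9, 0.3, 1.1]
grip_width: 0.0128
```

```bash
python3 o.py
```

```text
6.33 [0.5299 0.0837 0.0452] yaw 2.16 Mz -0.339 F [-1.9  0.3  1.1] e [0.1  2.74 0.41 0.18] w 0.0128
```

Emit:
carry_out(
  plan=[
    {"grip":1,"dp":[0,0,0],"rotation":[0,0,-1]},
    {"grip":1,"dp":[0,0,0],"rotation":[0,0,-1]},
  ],
)

```text
time_s: 6.5
tool_pos: [0.5297, 0.0837, 0.0451]
tool_rot: [-179.7, 0.2, 4.2]
force: [-0.6, 0.9, 1.1]
grip_width: 0.0125
```

```bash
python3 o.py
```

```text
6.5 [0.5297 0.0837 0.0451] yaw 4.23 Mz -0.589 F [-0.6  0.9  1.1] e [-0.04  2.6   0.58  0.39] w 0.0125
```

Emit:
carry_out(
  plan=[
    {"grip":1,"dp":[0,0,0],"rotation":[0,0,-1]},
  ],
)

```text
time_s: 6.58
tool_pos: [0.5297, 0.0837, 0.0452]
tool_rot: [-179.7, 0.2, 5.3]
force: [-2.1, 1.5, 3.2]
grip_width: 0.0128
```

```bash
python3 o.py
```

```text
6.58 [0.5297 0.0837 0.0452] yaw 5.33 Mz -0.152 F [-2.1  1.5  3.2] e [ 0.67  3.25  0.32 -0.22] w 0.0128
```

Emit:
carry_out(
  plan=[
    {"grip":1,"dp":[0,0,0],"rotation":[0,0,-1]},
  ],
)

```text
time_s: 6.67
tool_pos: [0.5296, 0.0837, 0.0452]
tool_rot: [-179.7, 0.2, 6.5]
force: [-2.0, 0.4, 1.9]
grip_width: 0.0127
```

```bash
python3 o.py
```

```text
6.67 [0.5296 0.0837 0.0452] yaw 6.46 Mz -0.144 F [-2.   0.4  1.9] e [ 0.28  2.87  0.25 -0.08] w 0.0127
```

Emit:
carry_out(
  plan=[
    {"grip":1,"dp":[0,0,0],"rotation":[0,0,-1]},
  ],
)

```text
time_s: 6.75
tool_pos: [0.5296, 0.0837, 0.0452]
tool_rot: [-179.7, 0.2, 7.6]
force: [-2.3, -0.1, 1.8]
grip_width: 0.0128
```

```bash
python3 o.py
```

```text
6.75 [0.5296 0.0837 0.0452] yaw 7.6 Mz -0.09 F [-2.3 -0.1  1.8] e [ 0.3   2.88  0.25 -0.12] w 0.0128
```

Emit:
carry_out(
  plan=[
    {"grip":1,"dp":[0,0,0],"rotation":[0,0,-2]},
    {"grip":1,"dp":[0,0,0],"rotation":[0,0,-2]},
    {"grip":1,"dp":[0,0,0],"rotation":[0,0,-2]},
    {"grip":1,"dp":[0,0,0],"rotation":[0,0,-2]},
    {"grip":1,"dp":[0,0,0],"rotation":[0,0,-2]},
    {"grip":1,"dp":[0,0,0],"rotation":[0,0,-1]},
    {"grip":1,"dp":[0,0,0],"rotation":[0,0,-1]},
  ],
)

```text
time_s: 7.33
tool_pos: [0.5289, 0.0835, 0.0451]
tool_rot: [-179.8, 0.2, 20.8]
force: [-1.3, 0.9, 1.8]
grip_width: 0.0127
```

```bash
python3 o.py
```

```text
7.33 [0.5289 0.0835 0.0451] yaw 20.8 Mz -0.467 F [-1.3  0.9  1.8] e [0.02 2.36 0.48 0.26] w 0.0127
```

Emit:
carry_out(
  plan=[
    {"grip":1,"dp":[0,0,0],"rotation":[0,0,-1]},
  ],
)

```text
time_s: 7.42
tool_pos: [0.5289, 0.0835, 0.0451]
tool_rot: [-179.7, 0.2, 21.8]
force: [-2.5, 1.1, 1.9]
grip_width: 0.013
```

```bash
python3 o.py
```

```text
7.42 [0.5289 0.0835 0.0451] yaw 21.84 Mz -0.595 F [-2.5  1.1  1.9] e [-0.04  2.29  0.57  0.36] w 0.013
```

Emit:
carry_out(
  plan=[
    {"grip":1,"dp":[0,0,0],"rotation":[0,0,-1]},
  ],
)

```text
time_s: 7.5
tool_pos: [0.5289, 0.0834, 0.0451]
tool_rot: [-179.7, 0.2, 22.9]
force: [-1.1, 0.4, 2.1]
grip_width: 0.0128
```

```bash
python3 o.py
```

```text
7.5 [0.5289 0.0834 0.0451] yaw 22.88 Mz -0.035 F [-1.1  0.4  2.1] e [-0.1   2.23  0.37  0.17] w 0.0128
```

Emit:
carry_out(
  plan=[
    {"grip":1,"dp":[0,0,0],"rotation":[0,0,-1]},
  ],
)

```text
time_s: 7.58
tool_pos: [0.5288, 0.0834, 0.0452]
tool_rot: [-179.7, 0.2, 24.0]
force: [-1.2, 0.7, 2.2]
grip_width: 0.0125
```

```bash
python3 o.py
```

```text
7.58 [0.5288 0.0834 0.0452] yaw 24.01 Mz -0.114 F [-1.2  0.7  2.2] e [ 0.39  2.68  0.3  -0.11] w 0.0125
```

Emit:
carry_out(
  plan=[
    {"grip":1,"dp":[0,0,0],"rotation":[0,0,-1]},
  ],
)

```text
time_s: 7.67
tool_pos: [0.5288, 0.0834, 0.0451]
tool_rot: [-179.7, 0.2, 25.1]
force: [-2.6, 0.5, 1.2]
grip_width: 0.0127
```

```bash
python3 o.py
```

```text
7.67 [0.5288 0.0834 0.0451] yaw 25.15 Mz -0.215 F [-2.6  0.5  1.2] e [ 0.21  2.49  0.28 -0.05] w 0.0127
```

Emit:
carry_out(
  plan=[
    {"grip":1,"dp":[0,0,0],"rotation":[0,0,-2]},
    {"grip":1,"dp":[0,0,0],"rotation":[0,0,-2]},
    {"grip":1,"dp":[0,0,0],"rotation":[0,0,-2]},
    {"grip":1,"dp":[0,0,0],"rotation":[0,0,-2]},
    {"grip":1,"dp":[0,0,0],"rotation":[0,0,-2]},
    {"grip":1,"dp":[0,0,0],"rotation":[0,0,-1]},
    {"grip":1,"dp":[0,0,0],"rotation":[0,0,-1]},
  ],
)

```text
time_s: 8.25
tool_pos: [0.5282, 0.0831, 0.0452]
tool_rot: [-179.7, 0.2, 38.4]
force: [-0.9, -0.1, 2.6]
grip_width: 0.0128
```

```bash
python3 o.py
```

```text
8.25 [0.5282 0.0831 0.0452] yaw 38.37 Mz -0.407 F [-0.9 -0.1  2.6] e [0.01 2.07 0.46 0.2 ] w 0.0128
```

Emit:
carry_out(
  plan=[
    {"grip":1,"dp":[0,0,0],"rotation":[0,0,-1]},
  ],
)

```text
time_s: 8.33
tool_pos: [0.5282, 0.0831, 0.0452]
tool_rot: [-179.7, 0.2, 39.4]
force: [-2.7, 1.0, 1.7]
grip_width: 0.0127
```

```bash
python3 o.py
```

```text
8.33 [0.5282 0.0831 0.0452] yaw 39.41 Mz -0.497 F [-2.7  1.   1.7] e [-0.07  1.98  0.55  0.32] w 0.0127
```

Emit:
carry_out(
  plan=[
    {"grip":1,"dp":[0,0,0],"rotation":[0,0,-1]},
  ],
)

```text
time_s: 8.42
tool_pos: [0.5281, 0.083, 0.0451]
tool_rot: [-179.7, 0.2, 40.4]
force: [-2.5, 0.8, 2.1]
grip_width: 0.0127
```

```bash
python3 o.py
```

```text
8.42 [0.5281 0.083  0.0451] yaw 40.45 Mz -0.644 F [-2.5  0.8  2.1] e [-0.14  1.91  0.62  0.41] w 0.0127
```

Emit:
carry_out(
  plan=[
    {"grip":1,"dp":[0,0,0],"rotation":[0,0,-1]},
  ],
)

```text
time_s: 8.5
tool_pos: [0.5281, 0.083, 0.0452]
tool_rot: [-179.7, 0.2, 41.6]
force: [-3.0, 0.8, 1.0]
grip_width: 0.0124
```

```bash
python3 o.py
```

```text
8.5 [0.5281 0.083  0.0452] yaw 41.56 Mz -0.22 F [-3.   0.8  1. ] e [ 0.32  2.34  0.33 -0.1 ] w 0.0124
```

Emit:
carry_out(
  plan=[
    {"grip":1,"dp":[0,0,0],"rotation":[0,0,-2]},
    {"grip":1,"dp":[0,0,0],"rotation":[0,0,-2]},
    {"grip":1,"dp":[0,0,0],"rotation":[0,0,-2]},
    {"grip":1,"dp":[0,0,0],"rotation":[0,0,-2]},
    {"grip":1,"dp":[0,0,0],"rotation":[0,0,-2]},
    {"grip":1,"dp":[0,0,0],"rotation":[0,0,-1]},
    {"grip":1,"dp":[0,0,0],"rotation":[0,0,-1]},
  ],
)

```text
time_s: 9.08
tool_pos: [0.5283, 0.0828, 0.045]
tool_rot: [-179.6, 0.1, 54.2]
force: [-1.6, 0.7, 1.6]
grip_width: 0.0136
```

```bash
python3 o.py
```

```text
9.08 [0.5283 0.0828 0.045 ] yaw 54.24 Mz -0.665 F [-1.6  0.7  1.6] e [-0.19  1.61  0.6   0.54] w 0.0136
```

Emit:
carry_out(
  plan=[
    {"grip":1,"dp":[0,0,0],"rotation":[0,0,-1]},
  ],
)

```text
time_s: 9.17
tool_pos: [0.5282, 0.0828, 0.045]
tool_rot: [-179.6, 0.1, 55.3]
force: [-2.8, 0.7, 1.1]
grip_width: 0.0142
```

```bash
python3 o.py
```

```text
9.17 [0.5282 0.0828 0.045 ] yaw 55.29 Mz -0.787 F [-2.8  0.7  1.1] e [-0.21  1.61  0.75  0.59] w 0.0142
```

Emit:
carry_out(
  plan=[
    {"grip":1,"dp":[0,0,0],"rotation":[0,0,-1]},
  ],
)

```text
time_s: 9.25
tool_pos: [0.5282, 0.0828, 0.045]
tool_rot: [-179.6, 0.1, 56.3]
force: [-2.0, 1.0, 1.8]
grip_width: 0.0142
```

```bash
python3 o.py
```

```text
9.25 [0.5282 0.0828 0.045 ] yaw 56.34 Mz -0.853 F [-2.   1.   1.8] e [-0.25  1.56  0.81  0.67] w 0.0142
```

Emit:
carry_out(
  plan=[
    {"grip":1,"dp":[0,0,0],"rotation":[0,0,-1]},
  ],
)

```text
time_s: 9.33
tool_pos: [0.5283, 0.0828, 0.0451]
tool_rot: [-179.6, 0.1, 57.4]
force: [-1.9, 1.4, 2.3]
grip_width: 0.0141
```

```bash
python3 o.py
```

```text
9.33 [0.5283 0.0828 0.0451] yaw 57.39 Mz -0.94 F [-1.9  1.4  2.3] e [-0.28  1.52  0.83  0.72] w 0.0141
```

Torque rose to 0.94 N m (about 0.4 of it on the stop) and the bar is tilting in the pads. This is the stop, and it comes after five snaps, as the start angle predicts. Backing off.

Emit:
carry_out(
  plan=[
    {"grip":1,"dp":[0,0,0],"rotation":[0,0,3]},
    {"grip":1,"dp":[0,0,0],"rotation":[0,0,3]},
    {"grip":1,"dp":[0,0,0],"rotation":[0,0,3]},
    {"grip":1,"dp":[0,0,0],"rotation":[0,0,3]},
    {"grip":1,"dp":[0,0,0],"rotation":[0,0,3]},
  ],
)

```text
time_s: 9.75
tool_pos: [0.5285, 0.0826, 0.045]
tool_rot: [-179.7, 0.2, 42.4]
force: [-1.2, 0.5, 1.5]
grip_width: 0.013
```

```bash
python3 o.py
```

```text
9.75 [0.5285 0.0826 0.045 ] yaw 42.43 Mz 0.086 F [-1.2  0.5  1.5] e [0.54 1.84 0.31 0.57] w 0.013
```

Emit:
carry_out(
  plan=[
    {"grip":0.5,"dp":[0,0,0],"rotation":[0,0,0]},
    {"grip":0.5,"dp":[0,0,0],"rotation":[0,0,0]},
    {"grip":0.5,"dp":[0,0,0],"rotation":[0,0,0]},
    {"grip":0.5,"dp":[0,0,0],"rotation":[0,0,0]},
  ],
)

```text
time_s: 10.08
tool_pos: [0.5304, 0.0818, 0.045]
tool_rot: [180.0, 0.1, 43.0]
force: [-0.7, -0.1, 0.2]
grip_width: 0.0319
```

```bash
python3 o.py
```

```text
10.08 [0.5304 0.0818 0.045 ] yaw 43.01 Mz 0.01 F [-0.7 -0.1  0.2] e [-0.03  1.8  -0.02 -0.01] w 0.0319
```

Emit:
carry_out(
  plan=[
    {"grip":0.5,"dp":[0,0,-0.03],"rotation":[0,0,0]},
    {"grip":0.5,"dp":[0,0,-0.035],"rotation":[0,0,0]},
    {"grip":0.5,"dp":[0,0,-0.03],"rotation":[0,0,0]},
    {"grip":0.5,"dp":[0.027,-0.029,0],"rotation":[0,0,0]},
    {"grip":0.5,"dp":[0.027,-0.029,0],"rotation":[0,0,0]},
    {"grip":0.5,"dp":[0.027,-0.029,0],"rotation":[0,0,0]},
    {"grip":0.5,"dp":[0.027,-0.029,0],"rotation":[0,0,0]},
    {"grip":0.5,"dp":[0.027,-0.029,0],"rotation":[0,0,0]},
  ],
)

```text
time_s: 10.75
tool_pos: [0.5359, 0.2727, 0.1453]
tool_rot: [179.5, -0.0, 42.3]
force: [0.8, 0.3, -0.7]
grip_width: 0.0435
```

```bash
python3 -c "
from h import *
obs();im=env.read_camera('top');cv2.imwrite('pics/top1.png',im[:,:,::-1])
x,y,w,h=258,215,72,72
f=lambda i:cv2.resize(i[y:y+h,x:x+w],None,fx=5.5,fy=5.5,interpolation=cv2.INTER_CUBIC)
cv2.imwrite('pics/d3.png',np.hstack([f(cv2.imread('pics/top0.png')),f(cv2.imread('pics/top1.png'))]))"
```

```text
t 10.75 p [0.5359 0.2727 0.1453] r [179.4816  -0.0184  42.302 ] F [ 0.7959  0.2754 -0.6909] M [-0.0422 -0.0183 -0.0239] w 0.0435 q7 13.6
```

View pics/d3.png

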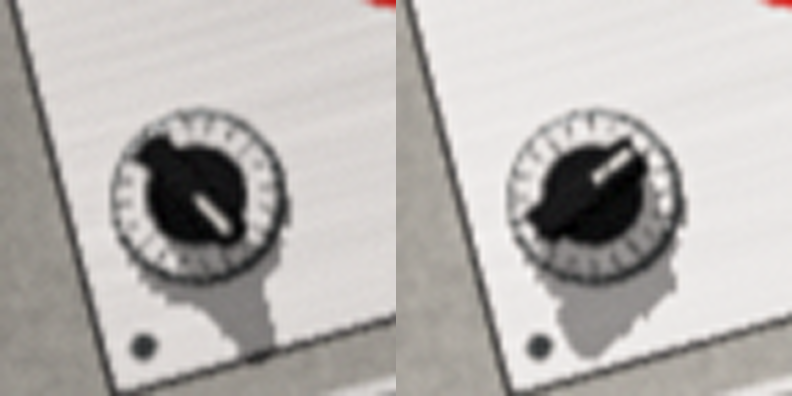

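Left is the start, with the line pointing lower right. Right is now, with the line pointing upper right at about (373,243). That is roughly 85–90° anticlockwise, or five clicks. Next I'll measure it numerically.

```bash
cat >> h.py <<'E'
def line_angle(im):
    "world angle of the white line on the bar top (z=.071), RGB picture"
    g=cv2.cvtColor(np.ascontiguousarray(im[215:287,258:330]),cv2.COLOR_RGB2GRAY)
    g=cv2.resize(g,None,fx=8,fy=8,interpolation=cv2.INTER_CUBIC)
    k,l,s,c=cv2.connectedComponentsWithStats((g>110).astype(np.uint8))
    for j in range(1,k):
        if 200<s[j,4]<3000 and np.hypot(*(c[j]-[284,284]))<85:
            ys,xs=np.nonzero(l==j)
            X=np.array([ray("top",(258+(x-3.5)/8,215+(y-3.5)/8),.071)[:2] for x,y in zip(xs,ys)])
            vx,vy,x0,y0=cv2.fitLine(X.astype(np.float32),cv2.DIST_L2,0,.001,.001).ravel()
            d=X.mean(0)-ray("top",(293.5,250.8),.071)[:2]
            if d@[vx,vy]<0: vx,vy=-vx,-vy
            print("line",s[j],"angle",np.degrees(np.arctan2(vy,vx)),"radial",np.degrees(np.arctan2(d[1],d[0])),"mid",X.mean(0),"len",np.ptp((X-X.mean(0))@[vx,vy]))
E
python3 -c "
from h import *
for n in('top0','top1'): line_angle(cv2.imread(f'pics/{n}.png')[:,:,::-1])
rows((.5304,.0818,.13),44,5)"
```

```text
line [286 286  47  53 959] angle -136.7777 radial -133.80873606514027 mid [0.5207 0.0736] len 0.015000223478326235
line [ 286  217   57   50 1072] angle -51.147846 radial -27.472656272637927 mid [0.537  0.0728] len 0.0162013485072171
at [0.5335 0.2846 0.1451] 42.93941597619624 rot/row -0.21 step [-0.0031 -0.2028 -0.0151]
[np.float64(-0.0281), np.float64(0.0293), np.float64(0.003)]
[np.float64(-0.0282), np.float64(0.0292), np.float64(0.003)]
[np.float64(-0.0283), np.float64(0.0291), np.float64(0.003)]
[np.float64(-0.0284), np.float64(0.029), np.float64(0.003)]
[np.float64(-0.0285), np.float64(0.0289), np.float64(0.003)]
```

Emit:
carry_out(
  plan=[
    {"grip":0.5,"dp":[-0.028,0.029,0.003],"rotation":[0,0,0]},
    {"grip":0.5,"dp":[-0.028,0.029,0.003],"rotation":[0,0,0]},
    {"grip":0.5,"dp":[-0.028,0.029,0.003],"rotation":[0,0,0]},
    {"grip":0.5,"dp":[-0.028,0.029,0.003],"rotation":[0,0,0]},
    {"grip":0.5,"dp":[-0.022,0.023,0.003],"rotation":[0,0,0]},
    {"grip":0.5,"dp":[0,0,0],"rotation":[0,0,0]},
    {"grip":0.5,"dp":[0,0,0],"rotation":[0,0,0]},
  ],
)

```text
time_s: 11.38
tool_pos: [0.5316, 0.0956, 0.1274]
tool_rot: [179.8, -0.6, 44.7]
force: [-0.4, 2.0, 0.5]
grip_width: 0.0435
```

```bash
python3 -c "
from h import *
obs();to((.5302,.0823,.045),42)"
```

```text
t 11.38 p [0.5316 0.0956 0.1274] r [179.8425  -0.6011  44.6971] F [-0.4488  2.0244  0.4936] M [ 0.0743  0.0047 -0.0385] w 0.0435 q7 33.5
dp [-0.0113  0.0082  0.0823] rot [ 0.1433 -0.6047  2.6962]
```

Emit:
carry_out(
  plan=[
    {"grip":0.5,"dp":[-0.011,0.008,0.012],"rotation":[0,-0.6,2.7]},
    {"grip":0.5,"dp":[0,0,0.015],"rotation":[0,0,0]},
    {"grip":0.5,"dp":[0,0,0.015],"rotation":[0,0,0]},
  ],
)

```text
time_s: 11.63
tool_pos: [0.5327, 0.0814, 0.0866]
tool_rot: [179.6, -0.4, 41.7]
force: [-0.7, 0.1, -0.3]
grip_width: 0.0434
```

```bash
python3 -c "
from h import *
obs();to((.5302,.0823,.045),42)"
```

```text
t 11.63 p [0.5327 0.0814 0.0866] r [179.609   -0.3508  41.7002] F [-0.6639  0.1172 -0.3138] M [-0.0079  0.0517  0.0007] w 0.0434 q7 32.3
dp [-0.0015 -0.0026  0.0416] rot [ 0.3919 -0.3498 -0.301 ]
```

Emit:
carry_out(
  plan=[
    {"grip":0.5,"dp":[-0.0015,-0.0025,0.02],"rotation":[0.4,-0.3,0]},
    {"grip":0.5,"dp":[0,0,0.015],"rotation":[0,0,0]},
    {"grip":0.5,"dp":[0,0,0.005],"rotation":[0,0,0]},
    {"grip":0.5,"dp":[0,0,0],"rotation":[0,0,0]},
  ],
)

```text
time_s: 11.97
tool_pos: [0.5269, 0.0828, 0.0392]
tool_rot: [-179.8, 0.4, 41.7]
force: [0.1, -0.3, -0.1]
grip_width: 0.0435
```

```bash
python3 -c "
from h import *
obs();to((.5302,.0823,.045),42)"
```

```text
t 11.97 p [0.5269 0.0828 0.0392] r [-179.8484    0.3748   41.6719] F [ 0.1359 -0.3274 -0.0958] M [-0.0835  0.0298  0.0294] w 0.0435 q7 32.8
dp [ 0.0021  0.0026 -0.0058] rot [-0.1526  0.3744 -0.3285]
```

Emit:
carry_out(
  plan=[
    {"grip":0.5,"dp":[0.002,0.0026,-0.006],"rotation":[0,0.3,0]},
    {"grip":0.7,"dp":[0,0,0],"rotation":[0,0,0]},
    {"grip":0.9,"dp":[0,0,0],"rotation":[0,0,0]},
    {"grip":1,"dp":[0,0,0],"rotation":[0,0,0]},
    {"grip":1,"dp":[0,0,0],"rotation":[0,0,0]},
    {"grip":1,"dp":[0,0,0],"rotation":[0,0,0]},
    {"grip":1,"dp":[0,0,0],"rotation":[0,0,0]},
  ],
  force=15,
)

```text
time_s: 12.55
tool_pos: [0.5299, 0.081, 0.0484]
tool_rot: [-179.9, 0.2, 41.7]
force: [-1.3, 0.3, -1.6]
grip_width: 0.0131
```

```bash
python3 o.py
```

```text
12.55 [0.5299 0.081  0.0484] yaw 41.67 Mz -0.206 F [-1.3  0.3 -1.6] e [-1.38  0.45 -0.08  0.18] w 0.0131
```

Emit:
carry_out(
  plan=[
    {"grip":1,"dp":[0,0,0],"rotation":[0,0,0]},
    {"grip":1,"dp":[0,0,0],"rotation":[0,0,0]},
    {"grip":1,"dp":[0,0,0],"rotation":[0,0,0]},
  ],
  force=40,
)

```text
time_s: 12.8
tool_pos: [0.5299, 0.081, 0.0485]
tool_rot: [-179.9, 0.2, 41.6]
force: [0.1, -0.5, -0.7]
grip_width: 0.0127
```

```bash
python3 o.py
```

```text
12.8 [0.5299 0.081  0.0485] yaw 41.64 Mz -0.045 F [ 0.1 -0.5 -0.7] e [-0.14  1.62 -0.14 -0.  ] w 0.0127
```

Emit:
carry_out(
  plan=[
    {"grip":1,"dp":[0,0,0.001],"rotation":[0,0,2]},
    {"grip":1,"dp":[0,0,0.001],"rotation":[0,0,2]},
    {"grip":1,"dp":[0,0,0.001],"rotation":[0,0,2]},
    {"grip":1,"dp":[0,0,0],"rotation":[0,0,2]},
    {"grip":1,"dp":[0,0,0],"rotation":[0,0,2]},
  ],
)

```text
time_s: 13.22
tool_pos: [0.5299, 0.081, 0.0484]
tool_rot: [-179.9, 0.2, 31.4]
force: [-0.4, 0.0, -2.3]
grip_width: 0.0129
```

```bash
python3 o.py
```

```text
13.22 [0.5299 0.081  0.0484] yaw 31.44 Mz 0.663 F [-0.4  0.  -2.3] e [ 0.64  2.21 -0.43 -0.26] w 0.0129
```

Emit:
carry_out(
  plan=[
    {"grip":1,"dp":[0,0,0],"rotation":[0,0,2]},
    {"grip":1,"dp":[0,0,0],"rotation":[0,0,2]},
  ],
)

```text
time_s: 13.38
tool_pos: [0.5299, 0.081, 0.0484]
tool_rot: [-180.0, 0.2, 27.3]
force: [-1.5, -0.7, -1.1]
grip_width: 0.0131
```

```bash
python3 o.py
```

```text
13.38 [0.5299 0.081  0.0484] yaw 27.34 Mz 0.151 F [-1.5 -0.7 -1.1] e [ 0.07  1.68 -0.19  0.31] w 0.0131
```

Emit:
carry_out(
  plan=[
    {"grip":1,"dp":[0,0,0],"rotation":[0,0,2]},
  ],
)

```text
time_s: 13.47
tool_pos: [0.5299, 0.081, 0.0484]
tool_rot: [180.0, 0.2, 25.3]
force: [-0.5, -0.2, -0.5]
grip_width: 0.0128
```

```bash
python3 o.py
```

```text
13.47 [0.5299 0.081  0.0484] yaw 25.26 Mz 0.033 F [-0.5 -0.2 -0.5] e [ 0.05  1.69 -0.09  0.41] w 0.0128
```

Emit:
carry_out(
  plan=[
    {"grip":1,"dp":[0,0,0],"rotation":[0,0,2]},
  ],
)

```text
time_s: 13.55
tool_pos: [0.5299, 0.081, 0.0484]
tool_rot: [180.0, 0.2, 23.2]
force: [-0.5, -0.5, -1.3]
grip_width: 0.0125
```

```bash
python3 o.py
```

```text
13.55 [0.5299 0.081  0.0484] yaw 23.18 Mz -0.011 F [-0.5 -0.5 -1.3] e [ 0.05  1.73 -0.09  0.42] w 0.0125
```

Emit:
carry_out(
  plan=[
    {"grip":1,"dp":[0,0,0],"rotation":[0,0,2]},
  ],
)

```text
time_s: 13.63
tool_pos: [0.5299, 0.081, 0.0485]
tool_rot: [180.0, 0.2, 21.1]
force: [-0.5, -0.0, -1.6]
grip_width: 0.0127
```

```bash
python3 o.py
```

```text
13.63 [0.5299 0.081  0.0485] yaw 21.09 Mz 0.009 F [-0.5 -0.  -1.6] e [ 0.04  1.75 -0.07  0.45] w 0.0127
```

Emit:
carry_out(
  plan=[
    {"grip":1,"dp":[0,0,0],"rotation":[0,0,2]},
  ],
)

```text
time_s: 13.72
tool_pos: [0.5299, 0.081, 0.0484]
tool_rot: [180.0, 0.2, 19.0]
force: [-0.9, -0.7, -0.9]
grip_width: 0.0126
```

```bash
python3 o.py
```

```text
13.72 [0.5299 0.081  0.0484] yaw 18.98 Mz 0.002 F [-0.9 -0.7 -0.9] e [ 0.03  1.77 -0.07  0.47] w 0.0126
```

Emit:
carry_out(
  plan=[
    {"grip":1,"dp":[0,0,0],"rotation":[0,0,2]},
    {"grip":1,"dp":[0,0,0],"rotation":[0,0,2]},
    {"grip":1,"dp":[0,0,0],"rotation":[0,0,2]},
  ],
)

```text
time_s: 13.97
tool_pos: [0.5299, 0.081, 0.0484]
tool_rot: [179.9, 0.2, 12.9]
force: [0.0, -2.1, -1.0]
grip_width: 0.0127
```

```bash
python3 o.py
```

```text
13.97 [0.5299 0.081  0.0484] yaw 12.9 Mz 0.137 F [ 0.  -2.1 -1. ] e [ 0.46  2.26 -0.54 -0.12] w 0.0127
```

Emit:
carry_out(
  plan=[
    {"grip":1,"dp":[0,0,0],"rotation":[0,0,2]},
    {"grip":1,"dp":[0,0,0],"rotation":[0,0,2]},
    {"grip":1,"dp":[0,0,0],"rotation":[0,0,2]},
    {"grip":1,"dp":[0,0,0],"rotation":[0,0,2]},
    {"grip":1,"dp":[0,0,0],"rotation":[0,0,2]},
    {"grip":1,"dp":[0,0,0],"rotation":[0,0,2]},
    {"grip":1,"dp":[0,0,0],"rotation":[0,0,2]},
    {"grip":1,"dp":[0,0,0],"rotation":[0,0,2]},
  ],
)

```text
time_s: 14.63
tool_pos: [0.5299, 0.081, 0.0484]
tool_rot: [179.7, 0.2, -3.7]
force: [-1.6, -0.1, -1.5]
grip_width: 0.0127
```

```bash
python3 o.py
```

```text
14.63 [0.5299 0.081  0.0484] yaw -3.66 Mz 0.587 F [-1.6 -0.1 -1.5] e [ 0.43  2.55 -0.4  -0.16] w 0.0127
```

Emit:
carry_out(
  plan=[
    {"grip":1,"dp":[0,0,0],"rotation":[0,0,2]},
    {"grip":1,"dp":[0,0,0],"rotation":[0,0,2]},
    {"grip":1,"dp":[0,0,0],"rotation":[0,0,2]},
    {"grip":1,"dp":[0,0,0],"rotation":[0,0,2]},
    {"grip":1,"dp":[0,0,0],"rotation":[0,0,2]},
    {"grip":1,"dp":[0,0,0],"rotation":[0,0,2]},
    {"grip":1,"dp":[0,0,0],"rotation":[0,0,2]},
    {"grip":1,"dp":[0,0,0],"rotation":[0,0,2]},
  ],
)

```text
time_s: 15.3
tool_pos: [0.53, 0.081, 0.0484]
tool_rot: [179.6, 0.1, -20.3]
force: [-0.9, -1.3, -1.6]
grip_width: 0.0125
```

```bash
python3 o.py
```

```text
15.3 [0.53   0.081  0.0484] yaw -20.26 Mz 0.388 F [-0.9 -1.3 -1.6] e [ 0.27  2.68 -0.26  0.03] w 0.0125
```

Emit:
carry_out(
  plan=[
    {"grip":1,"dp":[0,0,0],"rotation":[0,0,2]},
    {"grip":1,"dp":[0,0,0],"rotation":[0,0,2]},
    {"grip":1,"dp":[0,0,0],"rotation":[0,0,2]},
    {"grip":1,"dp":[0,0,0],"rotation":[0,0,2]},
    {"grip":1,"dp":[0,0,0],"rotation":[0,0,2]},
    {"grip":1,"dp":[0,0,0],"rotation":[0,0,2]},
    {"grip":1,"dp":[0,0,0],"rotation":[0,0,2]},
    {"grip":1,"dp":[0,0,0],"rotation":[0,0,2]},
  ],
)

```text
time_s: 15.97
tool_pos: [0.5299, 0.081, 0.0485]
tool_rot: [179.6, -0.1, -36.8]
force: [0.5, -0.1, -1.0]
grip_width: 0.0131
```

```bash
python3 o.py
```

```text
15.97 [0.5299 0.081  0.0485] yaw -36.76 Mz 0.126 F [ 0.5 -0.1 -1. ] e [ 0.06  2.77 -0.09  0.32] w 0.0131
```

Emit:
carry_out(
  plan=[
    {"grip":1,"dp":[0,0,0],"rotation":[0,0,2]},
    {"grip":1,"dp":[0,0,0],"rotation":[0,0,2]},
    {"grip":1,"dp":[0,0,0],"rotation":[0,0,2]},
    {"grip":1,"dp":[0,0,0],"rotation":[0,0,2]},
    {"grip":1,"dp":[0,0,0],"rotation":[0,0,2]},
    {"grip":1,"dp":[0,0,0],"rotation":[0,0,2]},
    {"grip":1,"dp":[0,0,0],"rotation":[0,0,2]},
    {"grip":1,"dp":[0,0,0],"rotation":[0,0,2]},
  ],
)

```text
time_s: 16.63
tool_pos: [0.5299, 0.081, 0.0485]
tool_rot: [179.6, -0.3, -53.3]
force: [-0.7, -0.9, -1.7]
grip_width: 0.0126
```

```bash
python3 o.py
```

```text
16.63 [0.5299 0.081  0.0485] yaw -53.3 Mz -0.041 F [-0.7 -0.9 -1.7] e [-0.1   2.93  0.02  0.47] w 0.0126
```

Emit:
carry_out(
  plan=[
    {"grip":1,"dp":[0,0,0],"rotation":[0,0,2]},
    {"grip":1,"dp":[0,0,0],"rotation":[0,0,2]},
    {"grip":1,"dp":[0,0,0],"rotation":[0,0,2]},
    {"grip":1,"dp":[0,0,0],"rotation":[0,0,2]},
    {"grip":1,"dp":[0,0,0],"rotation":[0,0,2]},
    {"grip":1,"dp":[0,0,0],"rotation":[0,0,2]},
    {"grip":1,"dp":[0,0,0],"rotation":[0,0,2]},
  ],
)

```text
time_s: 17.22
tool_pos: [0.5299, 0.081, 0.0484]
tool_rot: [179.6, -0.5, -67.7]
force: [-0.3, -0.3, -0.7]
grip_width: 0.0123
```

```bash
python3 o.py
```

```text
17.22 [0.5299 0.081  0.0484] yaw -67.73 Mz -0.022 F [-0.3 -0.3 -0.7] e [-0.08  3.23  0.03  0.41] w 0.0123
```

Emit:
carry_out(
  plan=[
    {"grip":1,"dp":[0,0,0],"rotation":[0,0,2]},
    {"grip":1,"dp":[0,0,0],"rotation":[0,0,2]},
    {"grip":1,"dp":[0,0,0],"rotation":[0,0,2]},
    {"grip":1,"dp":[0,0,0],"rotation":[0,0,2]},
  ],
)

```text
time_s: 17.55
tool_pos: [0.5299, 0.0809, 0.0484]
tool_rot: [179.7, -0.5, -76.0]
force: [0.1, -1.5, -1.2]
grip_width: 0.0125
```

```bash
python3 o.py
```

```text
17.55 [0.5299 0.0809 0.0484] yaw -76.05 Mz 0.518 F [ 0.1 -1.5 -1.2] e [ 0.27  3.74 -0.29 -0.1 ] w 0.0125
```

Emit:
carry_out(
  plan=[
    {"grip":1,"dp":[0,0,0],"rotation":[0,0,2]},
    {"grip":1,"dp":[0,0,0],"rotation":[0,0,2]},
  ],
)

```text
time_s: 17.72
tool_pos: [0.53, 0.081, 0.0485]
tool_rot: [179.7, -0.6, -80.1]
force: [0.7, -1.4, -0.7]
grip_width: 0.0126
```

```bash
python3 o.py
```

```text
17.72 [0.53   0.081  0.0485] yaw -80.09 Mz 0.214 F [ 0.7 -1.4 -0.7] e [-0.01  3.56 -0.02  0.26] w 0.0126
```

The seventh snap came at about yaw -78. Ease to the rest position, release, lift away and check.

Emit:
carry_out(
  plan=[
    {"grip":1,"dp":[0,0,0],"rotation":[0,0,2]},
    {"grip":1,"dp":[0,0,0],"rotation":[0,0,2]},
    {"grip":0.5,"dp":[0,0,0],"rotation":[0,0,0]},
    {"grip":0.5,"dp":[0,0,0],"rotation":[0,0,0]},
    {"grip":0.5,"dp":[0,0,0],"rotation":[0,0,0]},
    {"grip":0.5,"dp":[0,0,0],"rotation":[0,0,0]},
    {"grip":0.5,"dp":[0,0,-0.03],"rotation":[0,0,0]},
    {"grip":0.5,"dp":[0,0,-0.035],"rotation":[0,0,0]},
  ],
)

```text
time_s: 18.38
tool_pos: [0.5257, 0.0813, 0.109]
tool_rot: [179.1, -0.8, -84.1]
force: [0.1, 0.6, 0.2]
grip_width: 0.0407
```

```bash
python3 -c "
from h import *
obs();rows((.50,-.20,.14),-84,8)"
```

```text
t 18.38 p [0.5257 0.0813 0.109 ] r [179.1276  -0.79   -84.0538] F [0.0946 0.5552 0.238 ] M [-0.0168  0.0925 -0.0449] w 0.0407 q7 -91.6
at [0.5257 0.0813 0.109 ] -84.05378295338063 rot/row -0.01 step [-0.0257 -0.2813  0.031 ]
[np.float64(0.0346), np.float64(0.0068), np.float64(-0.0039)]
[np.float64(0.0346), np.float64(0.0068), np.float64(-0.0039)]
[np.float64(0.0346), np.float64(0.0068), np.float64(-0.0039)]
[np.float64(0.0346), np.float64(0.0069), np.float64(-0.0039)]
[np.float64(0.0346), np.float64(0.0069), np.float64(-0.0039)]
[np.float64(0.0346), np.float64(0.0069), np.float64(-0.0039)]
[np.float64(0.0346), np.float64(0.0069), np.float64(-0.0039)]
[np.float64(0.0346), np.float64(0.0069), np.float64(-0.0039)]
```

```bash
python3 -c "
from h import *
rows((.50,-.20,.15),-28,8)"
```

```text
at [0.5257 0.0813 0.109 ] -84.05378295338063 rot/row -7.01 step [-0.0257 -0.2813  0.041 ]
[np.float64(0.0346), np.float64(0.0068), np.float64(-0.0051)]
[np.float64(0.0336), np.float64(0.011), np.float64(-0.0051)]
[np.float64(0.032), np.float64(0.015), np.float64(-0.0051)]
[np.float64(0.0299), np.float64(0.0188), np.float64(-0.0051)]
[np.float64(0.0274), np.float64(0.0223), np.float64(-0.0051)]
[np.float64(0.0244), np.float64(0.0255), np.float64(-0.0051)]
[np.float64(0.0212), np.float64(0.0283), np.float64(-0.0051)]
[np.float64(0.0175), np.float64(0.0306), np.float64(-0.0051)]
```

Emit:
carry_out(
  plan=[
    {"grip":0.7,"dp":[0.035,0.007,-0.005],"rotation":[0,0,-7]},
    {"grip":0.7,"dp":[0.034,0.011,-0.005],"rotation":[0,0,-7]},
    {"grip":0.8,"dp":[0.032,0.015,-0.005],"rotation":[0,0,-7]},
    {"grip":0.9,"dp":[0.03,0.019,-0.005],"rotation":[0,0,-7]},
    {"grip":1,"dp":[0.027,0.022,-0.005],"rotation":[0,0,-7]},
    {"grip":1,"dp":[0.024,0.026,-0.005],"rotation":[0,0,-7]},
    {"grip":1,"dp":[0.021,0.028,-0.005],"rotation":[0,0,-7]},
    {"grip":1,"dp":[0.018,0.031,-0.005],"rotation":[0,0,-7]},
  ],
  force=15,
)

```text
time_s: 19.05
tool_pos: [0.5075, -0.1847, 0.1609]
tool_rot: [179.7, -0.4, -29.3]
force: [0.6, -1.2, 0.1]
grip_width: 0.003
```

```bash
python3 -c "
from h import *
obs();im=env.read_camera('top');cv2.imwrite('pics/top2.png',im[:,:,::-1]);line_angle(im)
cv2.imwrite('pics/d4.png',cv2.resize(im[150:300,240:440,::-1],None,fx=4,fy=4,interpolation=cv2.INTER_CUBIC))
"
```

```text
t 19.05 p [ 0.5075 -0.1847  0.1609] r [179.749   -0.4284 -29.2921] F [ 0.6324 -1.1873  0.121 ] M [-0.0461  0.0596  0.0028] w 0.003 q7 -7.9
line [ 266  289   18   73 1009] angle -176.69048 radial 161.3300218351622 mid [0.5178 0.0814] len 0.01643218497066746
```

View pics/d4.png

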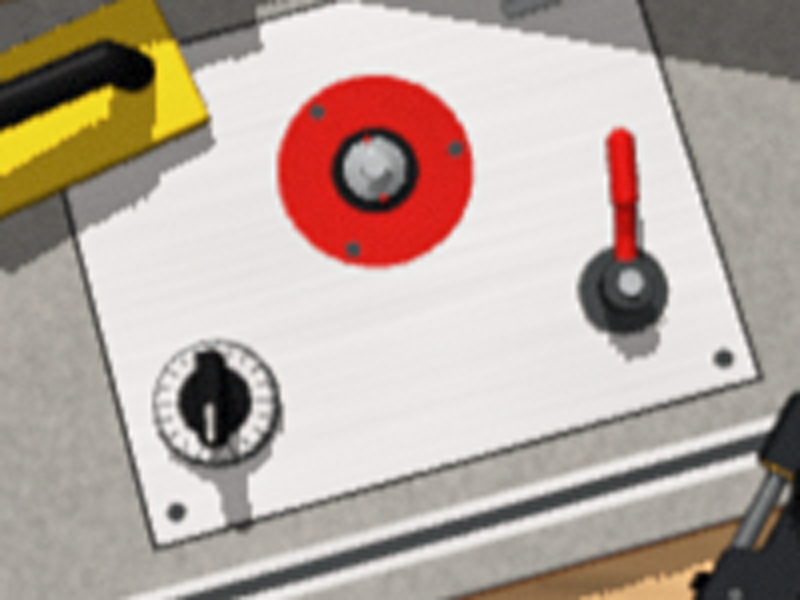

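The picture shows the white line pointing down (towards the robot), measured 125.5° clockwise of zero, so seven clicks. The lever hub top is at full-image (398,221) and the red grip runs up to (395,182.5).

```bash
python3 -c "
from h import *
pv=ray('top',(398,220.75),.058)[:2];tip=ray('top',(395,182.5),.058)[:2];g=ray('top',(395.4,190),.058)[:2]
print(pv,tip,np.linalg.norm(tip-pv),np.degrees(np.arctan2(*(tip-pv)[::-1])),g)
D=np.array([.5302,.0823])
v=D-pv;print('dial-pivot',np.linalg.norm(v),'table yaw',np.degrees(np.arctan2(-v[0],v[1])))
rows((.63,-.05,.13),3,6)"
```

```text
[ 0.5838 -0.1152] [ 0.6571 -0.111 ] 0.07334366319688553 3.2993007006600306 [ 0.6425 -0.1115]
dial-pivot 0.20466822825436995 table yaw 15.195753164495542
at [ 0.5061 -0.1937  0.1624] -29.309307603516615 rot/row -5.38 step [ 0.1239  0.1437 -0.0324]
[np.float64(0.0063), np.float64(-0.031), np.float64(0.0054)]
[np.float64(0.0092), np.float64(-0.0303), np.float64(0.0054)]
[np.float64(0.012), np.float64(-0.0293), np.float64(0.0054)]
[np.float64(0.0147), np.float64(-0.028), np.float64(0.0054)]
[np.float64(0.0172), np.float64(-0.0265), np.float64(0.0054)]
[np.float64(0.0196), np.float64(-0.0248), np.float64(0.0054)]
```

Emit:
carry_out(
  plan=[
    {"grip":1,"dp":[0.006,-0.031,0.005],"rotation":[0,0,-5.4]},
    {"grip":1,"dp":[0.009,-0.03,0.005],"rotation":[0,0,-5.4]},
    {"grip":1,"dp":[0.012,-0.029,0.005],"rotation":[0,0,-5.4]},
    {"grip":1,"dp":[0.015,-0.028,0.005],"rotation":[0,0,-5.4]},
    {"grip":1,"dp":[0.017,-0.02,0.005],"rotation":[0,0,-5.4]},
    {"grip":1,"dp":[0.02,-0.01,0.005],"rotation":[0,0,-5.4]},
    {"grip":1,"dp":[0,0,0],"rotation":[0,0,0]},
  ],
)

```text
time_s: 19.68
tool_pos: [0.634, -0.0757, 0.1334]
tool_rot: [179.2, -0.7, 3.7]
force: [-0.2, 1.2, 0.6]
grip_width: 0.0007
```

```bash
python3 -c "
from h import *
obs();to((.639,-.078,.085),3)"
```

```text
t 19.68 p [ 0.634  -0.0757  0.1334] r [179.1994  -0.7479   3.6773] F [-0.175   1.187   0.6217] M [-0.0106  0.1329 -0.0357] w 0.0007 q7 15.4
dp [0.0042 0.002  0.0485] rot [ 0.7961 -0.7526  0.672 ]
```

Emit:
carry_out(
  plan=[
    {"grip":1,"dp":[0.004,0.002,0.015],"rotation":[0.8,-0.7,0.6]},
    {"grip":1,"dp":[0,0,0.02],"rotation":[0,0,0]},
    {"grip":1,"dp":[0,0,0.015],"rotation":[0,0,0]},
    {"grip":1,"dp":[0,0,0],"rotation":[0,0,0]},
  ],
)

```text
time_s: 20.02
tool_pos: [0.6403, -0.0752, 0.0823]
tool_rot: [-180.0, -0.1, 3.1]
force: [-1.3, 0.8, -0.6]
grip_width: 0.0007
```

```bash
python3 -c "
from h import *
obs();to((.639,-.078,.047),3)"
```

```text
t 20.02 p [ 0.6403 -0.0752  0.0823] r [-179.9813   -0.1203    3.0506] F [-1.306   0.7669 -0.6369] M [-0.0797  0.1023  0.0063] w 0.0007 q7 16.7
dp [-0.0015  0.0028  0.0353] rot [-0.0187 -0.1203  0.0506]
```

Emit:
carry_out(
  plan=[
    {"grip":1,"dp":[-0.0015,0.001,0.015],"rotation":[0,0,0]},
    {"grip":1,"dp":[0,0,0.012],"rotation":[0,0,0]},
    {"grip":1,"dp":[0,0,0.005],"rotation":[0,0,0]},
    {"grip":1,"dp":[0,0,0],"rotation":[0,0,0]},
  ],
)

```text
time_s: 20.35
tool_pos: [0.6388, -0.0771, 0.051]
tool_rot: [180.0, -0.2, 2.8]
force: [0.1, -0.2, -0.5]
grip_width: 0.0004
```

```bash
python3 -c "
from h import *
obs();to((.6395,-.0955,.047),3)"
```

```text
t 20.35 p [ 0.6388 -0.0771  0.051 ] r [179.9961  -0.1843   2.8262] F [ 0.1214 -0.1885 -0.5228] M [-0.0479  0.0257  0.0332] w 0.0004 q7 17.4
dp [-0.0002  0.0184  0.004 ] rot [ 0.0042 -0.1843 -0.1739]
```

Emit:
carry_out(
  plan=[
    {"grip":1,"dp":[0,0.005,0.002],"rotation":[0,0,0]},
    {"grip":1,"dp":[0,0.005,0.002],"rotation":[0,0,0]},
    {"grip":1,"dp":[0,0.004,0.0],"rotation":[0,0,0]},
    {"grip":1,"dp":[0,0.003,0],"rotation":[0,0,0]},
  ],
)

```text
time_s: 20.68
tool_pos: [0.6411, -0.0948, 0.0494]
tool_rot: [-180.0, -0.4, 2.9]
force: [1.3, 2.2, -0.7]
grip_width: 0.0005
```

```bash
python3 o.py
```

```text
20.68 [ 0.6411 -0.0948  0.0494] yaw 2.85 Mz 0.084 F [ 1.3  2.2 -0.7] e [ 0.67  8.19  0.64 -0.07] w 0.0005
```

Emit:
carry_out(
  plan=[
    {"grip":1,"dp":[0,0.003,0],"rotation":[0,0,0]},
    {"grip":1,"dp":[0,0.003,0],"rotation":[0,0,0]},
  ],
)

```text
time_s: 20.85
tool_pos: [0.6418, -0.0995, 0.0496]
tool_rot: [-179.8, -0.4, 2.9]
force: [0.3, 2.6, -1.2]
grip_width: 0.0002
```

```bash
python3 o.py
```

```text
20.85 [ 0.6418 -0.0995  0.0496] yaw 2.85 Mz -0.044 F [ 0.3  2.6 -1.2] e [ 1.7   9.36  0.91 -0.05] w 0.0002
```

Emit:
carry_out(
  plan=[
    {"grip":1,"dp":[0.001,0.003,0],"rotation":[0,0,3]},
    {"grip":1,"dp":[0.001,0.003,0],"rotation":[0,0,3]},
  ],
)

```text
time_s: 21.02
tool_pos: [0.6434, -0.1038, 0.0494]
tool_rot: [-179.6, -0.3, -3.3]
force: [-1.2, 3.1, 0.7]
grip_width: 0.0005
```

```bash
python3 o.py
```

```text
21.02 [ 0.6434 -0.1038  0.0494] yaw -3.26 Mz 0.004 F [-1.2  3.1  0.7] e [1.85 8.87 0.75 0.62] w 0.0005
```

Emit:
carry_out(
  plan=[
    {"grip":1,"dp":[0.0005,0.0035,0],"rotation":[0,0,3.5]},
    {"grip":1,"dp":[0.0005,0.0035,0],"rotation":[0,0,3.5]},
    {"grip":1,"dp":[0.0005,0.0035,0],"rotation":[0,0,3.5]},
    {"grip":1,"dp":[0.0005,0.0035,0],"rotation":[0,0,3.5]},
    {"grip":1,"dp":[0.0005,0.0035,0],"rotation":[0,0,3.5]},
    {"grip":1,"dp":[0.0005,0.0035,0],"rotation":[0,0,3.5]},
  ],
)

```text
time_s: 21.52
tool_pos: [0.6453, -0.1204, 0.05]
tool_rot: [-179.0, -0.2, -25.0]
force: [1.6, 1.4, -0.7]
grip_width: 0.0
```

```bash
cat > l.py <<'E'
import runpy;runpy.run_path("o.py")
from h import *
p=np.array(env.get_obs()["tool_pos"])[:2]-[.5845,-.115];y=env.get_obs()["tool_rot"][2]
r=np.linalg.norm(p);a=np.radians(y)
print("r",r,"tool frame",p@[np.cos(a),np.sin(a)],p@[np.sin(a),-np.cos(a)],"lever yaw",np.degrees(np.arctan2(p[1],p[0])-np.arcsin(.0165/r)))
E
python3 l.py
```

```text
21.52 [ 0.6453 -0.1204  0.05  ] yaw -25.03 Mz -0.009 F [ 1.6  1.4 -0.7] e [1.66 9.91 0.69 0.63] w 0.0
r 0.061030083046594595 tool frame 0.05738281221362587 -0.02078181655029179 lever yaw -20.80558247460227
```

Emit:
carry_out(
  plan=[
    {"grip":1,"dp":[0,0.005,0],"rotation":[0,0,3]},
    {"grip":1,"dp":[0,0.005,0],"rotation":[0,0,3]},
    {"grip":1,"dp":[0,0.005,0],"rotation":[0,0,3]},
    {"grip":1,"dp":[0,0.005,0],"rotation":[0,0,3]},
    {"grip":1,"dp":[0,0.005,0],"rotation":[0,0,3]},
    {"grip":1,"dp":[0,0.004,0],"rotation":[0,0,3]},
  ],
)

```text
time_s: 22.02
tool_pos: [0.6371, -0.1423, 0.0516]
tool_rot: [-178.3, -0.4, -43.7]
force: [3.0, 2.3, -2.1]
grip_width: 0.0003
```

```bash
python3 l.py
```

```text
22.02 [ 0.6371 -0.1423  0.0516] yaw -43.69 Mz -0.04 F [ 3.   2.3 -2.1] e [ 1.53 10.7   0.7   0.58] w 0.0003
r 0.05925243780770804 tool frame 0.05689511477089131 -0.016546821488231906 lever yaw -43.6428488314464
```

Emit:
carry_out(
  plan=[
    {"grip":1,"dp":[0,0.004,0.002],"rotation":[-0.8,0,3]},
    {"grip":1,"dp":[0,0.004,0.002],"rotation":[-0.8,0,3]},
  ],
)

```text
time_s: 22.18
tool_pos: [0.6341, -0.1482, 0.0497]
tool_rot: [-179.6, -0.5, -50.0]
force: [1.3, 2.6, 3.0]
grip_width: 0.0004
```

```bash
python3 l.py
```

```text
22.18 [ 0.6341 -0.1482  0.0497] yaw -50.02 Mz -0.07 F [1.3 2.6 3. ] e [ 2.7  11.25  0.87  0.72] w 0.0004
r 0.05964057864610991 tool frame 0.05726902009077489 -0.01665106480334644 lever yaw -49.871400978006115
```

Emit:
carry_out(
  plan=[
    {"grip":1,"dp":[0,0.003,0],"rotation":[0,0,2]},
    {"grip":1,"dp":[0,0.002,0],"rotation":[0,0,2]},
  ],
)

```text
time_s: 22.35
tool_pos: [0.6328, -0.1505, 0.0506]
tool_rot: [-179.4, -0.6, -54.2]
force: [2.2, 0.6, -1.8]
grip_width: 0.0005
```

```bash
python3 l.py
```

```text
22.35 [ 0.6328 -0.1505  0.0506] yaw -54.17 Mz -0.05 F [ 2.2  0.6 -1.8] e [ 1.17 11.39  0.63  0.39] w 0.0005
r 0.05997706020973519 tool frame 0.057081510761326 -0.018410564375021907 lever yaw -52.26686341918779
```

Emit:
carry_out(
  plan=[
    {"grip":1,"dp":[0,0.002,0],"rotation":[0,0,2]},
  ],
)

```text
time_s: 22.43
tool_pos: [0.6324, -0.1514, 0.0509]
tool_rot: [-179.2, -0.7, -56.2]
force: [1.3, 0.2, -2.1]
grip_width: 0.0003
```

```bash
python3 l.py
```

```text
22.43 [ 0.6324 -0.1514  0.0509] yaw -56.23 Mz 0.036 F [ 1.3  0.2 -2.1] e [ 1.43 11.62  0.58  0.36] w 0.0003
r 0.06011201723758604 tool frame 0.05683464753366763 -0.019577473179540027 lever yaw -53.1581199658638
```

Emit:
carry_out(
  plan=[
    {"grip":1,"dp":[0,0.002,0],"rotation":[0,0,1]},
  ],
)

```text
time_s: 22.52
tool_pos: [0.6315, -0.1523, 0.0512]
tool_rot: [-179.1, -0.7, -57.3]
force: [2.1, 1.5, -1.2]
grip_width: 0.0002
```

```bash
python3 l.py
```

```text
22.52 [ 0.6315 -0.1523  0.0512] yaw -57.29 Mz 0.023 F [ 2.1  1.5 -1.2] e [ 1.13 11.71  0.53  0.01] w 0.0002
r 0.06006145845506188 tool frame 0.05684211211783999 -0.01939982169330513 lever yaw -54.38829459104071
```

Emit:
carry_out(
  plan=[
    {"grip":1,"dp":[0,0.003,0.001],"rotation":[-0.4,-0.3,0.5]},
  ],
)

```text
time_s: 22.6
tool_pos: [0.6303, -0.1536, 0.051]
tool_rot: [-179.4, -0.5, -57.8]
force: [7.4, 4.6, 2.2]
grip_width: 0.0005
```

```bash
python3 l.py
```

```text
22.6 [ 0.6303 -0.1536  0.051 ] yaw -57.79 Mz 0.053 F [7.4 4.6 2.2] e [ 1.65 12.44  1.8   0.  ] w 0.0005
r 0.059882580707630875 tool frame 0.05705785109456017 -0.01817484802348909 lever yaw -56.116566243002275
```

Emit:
carry_out(
  plan=[
    {"grip":1,"dp":[0,0.003,0],"rotation":[0,0,0.5]},
  ],
)

```text
time_s: 22.68
tool_pos: [0.6302, -0.1536, 0.0515]
tool_rot: [-179.1, -0.5, -58.2]
force: [7.6, 4.8, -6.2]
grip_width: 0.0006
```

```bash
python3 l.py
```

```text
22.68 [ 0.6302 -0.1536  0.0515] yaw -58.23 Mz 0.026 F [ 7.6  4.8 -6.2] e [ 4.14 15.11  2.5   0.04] w 0.0006
r 0.0597668732876726 tool frame 0.05682251899880293 -0.01852782980317426 lever yaw -56.198647982123454
```

Emit:
carry_out(
  plan=[
    {"grip":1,"dp":[0,0.002,0],"rotation":[0,0,0.5]},
  ],
)

```text
time_s: 22.77
tool_pos: [0.6304, -0.1534, 0.0517]
tool_rot: [-178.9, -0.6, -58.7]
force: [4.9, 2.1, -3.4]
grip_width: 0.0003
```

```bash
python3 l.py
```

```text
22.77 [ 0.6304 -0.1534  0.0517] yaw -58.67 Mz 0.002 F [ 4.9  2.1 -3.4] e [ 1.94 12.8   1.02  0.05] w 0.0003
r 0.05982729824433063 tool frame 0.05665914659576755 -0.019210588805536638 lever yaw -55.94849744218395
```

Emit:
carry_out(
  plan=[
    {"grip":1,"dp":[0,0.002,0],"rotation":[0,0,0.5]},
  ],
)

```text
time_s: 22.85
tool_pos: [0.6304, -0.1535, 0.0519]
tool_rot: [-178.8, -0.6, -59.1]
force: [5.4, 1.8, -4.7]
grip_width: 0.0007
```

```bash
python3 l.py
```

```text
22.85 [ 0.6304 -0.1535  0.0519] yaw -59.1 Mz 0.02 F [ 5.4  1.8 -4.7] e [ 2.07 12.92  1.19  0.03] w 0.0007
r 0.059866007713771936 tool frame 0.056556646221832256 -0.019628669025787457 lever yaw -55.96010396912328
```

Motion has stopped and the force has risen to about 9 N. One slightly firmer push will confirm the end.

Emit:
carry_out(
  plan=[
    {"grip":1,"dp":[0,0.004,0.002],"rotation":[-1,-0.3,0]},
    {"grip":1,"dp":[0,0.005,0.0],"rotation":[0,0,0]},
  ],
)

```text
time_s: 23.02
tool_pos: [0.6301, -0.1536, 0.0518]
tool_rot: [-179.0, -0.5, -58.9]
force: [11.3, 4.0, -9.6]
grip_width: 0.0006
```

```bash
python3 l.py
```

```text
23.02 [ 0.6301 -0.1536  0.0518] yaw -58.86 Mz 0.074 F [11.3  4.  -9.6] e [ 4.69 16.21  3.1  -0.17] w 0.0006
r 0.05973099411096273 tool frame 0.05660940572265626 -0.01905693682656152 lever yaw -56.289970889514954
```

Emit:
carry_out(
  plan=[
    {"grip":1,"dp":[0,0.006,0.001],"rotation":[0,0,0]},
  ],
)

```text
time_s: 23.1
tool_pos: [0.6302, -0.1536, 0.0517]
tool_rot: [-178.5, -0.7, -58.7]
force: [12.3, 5.8, -3.9]
grip_width: 0.0006
```

```bash
python3 l.py
```

```text
23.1 [ 0.6302 -0.1536  0.0517] yaw -58.68 Mz 0.061 F [12.3  5.8 -3.9] e [ 5.29 15.85  3.26 -0.14] w 0.0006
r 0.05979792599140173 tool frame 0.05672494973360405 -0.018922791300261515 lever yaw -56.24633852925506
```

Emit:
carry_out(
  plan=[
    {"grip":1,"dp":[0,-0.01,0],"rotation":[0,0,0]},
    {"grip":1,"dp":[0,-0.012,0],"rotation":[0,0,0]},
    {"grip":1,"dp":[0,0,-0.03],"rotation":[0,0,0]},
    {"grip":1,"dp":[0,0,-0.04],"rotation":[0,0,0]},
    {"grip":1,"dp":[0,0,-0.03],"rotation":[0,0,0]},
  ],
)

```text
time_s: 23.52
tool_pos: [0.6426, -0.1406, 0.147]
tool_rot: [-179.5, -0.2, -58.5]
force: [0.8, 0.1, 0.7]
grip_width: 0.0003
```

```bash
python3 -c "
from h import *
obs();rows((.49,-.26,.2),-58,6)"
```

```text
t 23.52 p [ 0.6426 -0.1406  0.147 ] r [-179.5343   -0.2134  -58.5459] F [0.7597 0.1368 0.7213] M [-0.0916  0.0888 -0.0675] w 0.0003 q7 -35.1
at [ 0.6426 -0.1406  0.147 ] -58.5458689283333 rot/row -0.09 step [-0.1526 -0.1194  0.053 ]
[np.float64(0.0037), np.float64(0.0321), np.float64(-0.0088)]
[np.float64(0.0037), np.float64(0.0321), np.float64(-0.0088)]
[np.float64(0.0036), np.float64(0.0321), np.float64(-0.0088)]
[np.float64(0.0036), np.float64(0.0321), np.float64(-0.0088)]
[np.float64(0.0035), np.float64(0.0321), np.float64(-0.0088)]
[np.float64(0.0035), np.float64(0.0321), np.float64(-0.0088)]
```

Emit:
carry_out(
  plan=[
    {"grip":1,"dp":[0.004,0.032,-0.01],"rotation":[0,0,0]},
    {"grip":1,"dp":[0.004,0.032,-0.01],"rotation":[0,0,0]},
    {"grip":1,"dp":[0.004,0.032,-0.01],"rotation":[0,0,0]},
    {"grip":1,"dp":[0.004,0.032,-0.01],"rotation":[0,0,0]},
    {"grip":1,"dp":[0.004,0.032,-0.01],"rotation":[0,0,0]},
    {"grip":1,"dp":[0.004,0.025,0],"rotation":[0,0,0]},
    {"grip":1,"dp":[0,0,0],"rotation":[0,0,0]},
    {"grip":1,"dp":[0,0,0],"rotation":[0,0,0]},
  ],
)

```text
time_s: 24.18
tool_pos: [0.4954, -0.2674, 0.2079]
tool_rot: [-179.6, -0.8, -58.5]
force: [0.9, 0.8, 0.0]
grip_width: 0.0004
```

```bash
python3 -c "
from h import *
obs();im=env.read_camera('top');cv2.imwrite('pics/top3.png',im[:,:,::-1]);line_angle(im)
m=redmask(im);m[:,:380]=0;m[:,450:]=0
k,l,s,c=cv2.connectedComponentsWithStats(m);j=1+s[1:,4].argmax();ys,xs=np.nonzero(l==j)
X=np.array([ray('top',p,.058)[:2] for p in zip(xs,ys)]);vx,vy,_,_=cv2.fitLine(X.astype(np.float32),cv2.DIST_L2,0,.001,.001).ravel()
print('lever yaw fit',np.degrees(np.arctan2(vy,vx)),'tip dist',np.linalg.norm(X-[.5838,-.1152],axis=1).max(),s[j])
f=X[np.linalg.norm(X-[.5838,-.1152],axis=1).argmax()]-[.5838,-.1152];print('tip yaw',np.degrees(np.arctan2(f[1],f[0])))
cv2.imwrite('pics/d5.png',cv2.resize(im[60:340,180:500,::-1],None,fx=2.4,fy=2.1,interpolation=cv2.INTER_CUBIC))"
```

```text
t 24.18 p [ 0.4954 -0.2674  0.2079] r [-179.6404   -0.8042  -58.4785] F [0.8579 0.8333 0.022 ] M [ 0.015   0.0706 -0.003 ] w 0.0004 q7 -26.0
line [267 290  17  71 914] angle -176.96072 radial 161.39859971117386 mid [0.5178 0.0814] len 0.015975479330131298
lever yaw fit -57.99857 tip dist 0.0727811521551925 [401 199  31  20 180]
tip yaw -56.86563939143043
```

View pics/d5.png

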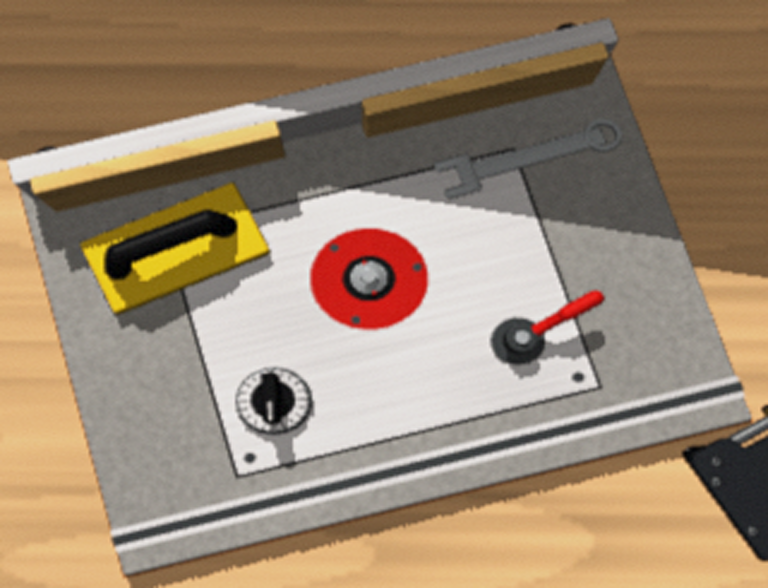

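The lever now points to the right and slightly up (pivot at crop (520,338), grip end at (600,298)). It measures -58° in world yaw against about -59° expected when closed. The dial line has not moved, and the push block and wrench look undisturbed.

```bash
python3 -c "
from cell import env
print(env.sign_off())"
```

```text
the job is handed in; nothing more can be done
None
```

The dial is set seven clicks above zero and released, the lock lever is swung to its closed end, and the job was handed in at about 24 s of the 72 s allowed.

- **Zero stop:** I wound the dial anticlockwise over five clicks. Turning torque peaked at 0.94 N m, of which I estimate 0.4 to 0.5 N m was on the stop, since the click's own resistance makes up the rest. I backed off and let go so it sprang into the zero click.
- **Seven clicks:** I turned it clockwise with the torque rising and falling at the expected spacing, and felt the last click directly before letting go. The white line measured 125.5° clockwise of its zero position, against 126° expected.
- **Lever:** I pushed it with closed fingers until it stopped moving, with at most about 15 N. The top camera put it at -58°, against about -59° expected for closed. The lever angle worked out from the arm's own position was -56°; I put the gap down to the 2 mm calibration and an assumed finger thickness.
- **Final look:** After the lever move the dial line was unchanged to within 0.3°. The push block and wrench looked undisturbed, and the gripper was clear of everything. The gripper stayed several centimetres from the cutter.

One check was looser than I would like. From the start position to zero, the camera gave 85.6° where five clicks is 90°. That still clearly means five clicks, and it does not affect the count from zero.

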